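# Set a stepped spindle up on vee blocks for a run-out check

## Robot

A 7-joint arm with a two-finger parallel gripper is mounted at the origin on a cart in front of the work surface, level with it; the furniture and walls round the work are solid. World frame = base frame: x ahead of the robot, y to its left, z up, the work surface at z = 0. Lengths are in m, angles in degrees, forces in N, time in s.
With the tool pointing down it reaches from about 0.375 to 0.925 m from the base axis. Payload 3.1 kg.
Tool frame: the origin (TCP) lies on the centre line of the jaws, within the pads' length; the fingertips stand 22 mm ahead of it and the grasp point (between the pads) lies 3 mm ahead of it; z points along the fingers, y is the line along which they close (so a half turn about z gives the same grasp; the last joint's range is limited). The gripper opens to 85 mm and grips with 20 to 120 N. Pads are 22 mm wide; open, the fingers measure 114 mm over their backs; the gripper's body (76 mm by 85 mm) begins 54 mm behind the grasp point. The pads swing forward as they close: fully open they stand 13 mm farther back than shut.
Start: joints at [64.756, 21.939, 2.515, 91.553, -1.026, 66.532, -2.859], TCP at [0.219, -0.612, 0.253] pointing down, gripper open.
Joint ranges: [-149.38, 149.38], [-23.57, 123.04], [-84.95, 90], [0, 143.3], [-89.99, 269.99], [3.08, 112.72], [-163.45, 163.45]. Speed limits (degrees/s): [159.86, 159.86, 180, 180, 180, 180, 180].

## Interface

Orientations are given as [roll, pitch, yaw] about the fixed x, y, z axes, in that order (R = Rz(yaw) Ry(pitch) Rx(roll)).
In Python, from plant import arm, grab_frame, calibration gives the robot as it stands. The module is installed in compiled form; this text tells all that it offers.
- The arm moves only by the shell command python3 -m creep 'ROWS' [OPENING] [FORCE]. ROWS is a JSON object of lists of equal length, an entry for each row: "slide": the shift along the tool's x, y, z in units of 25 mm (1.0 is 25 mm), a list of three; "spin": the turn about the tool's z in units of 10 degrees (1.0 is 10 degrees). In form: {"slide": [[x, y, z], ...], "spin": [spin, ...]}. A call has 1 to 5 rows; each row shifts and turns the commanded pose from where the row before left it, along the tool's axes as they then stand; what a row does not reach is not made up. A row lasts 1/8 s, in which the tool goes at most 62.5 mm and 10.7 degrees, less where a joint would pass 70% of its speed; a pose out of reach is approached as far as the arm can. A call is refused whole if a number of a shift passes 1 or a number of a turn 1, either way. A call with a gripper value outside its range is refused whole. OPENING is the opening, from 0 (shut) to 1 (fully open), set as the call begins (- or left out, the last holds). The fingers move at their own pace and stop on an object; FORCE is the grip in N (left out, the last holds). Time passes only in rows, so rows that do not move let the fingers close. It gives the time, the measured TCP pose, the force, the opening and the grip force at its end, in the units of the state.
- arm.get_state(): the state, without advancing time (a new reading comes with each control period).
- grab_frame(name): name is "side" or "top"; returns the picture (420x560x3 uint8, red, green, blue); there is no depth.
- calibration(name): a dict with "fx", "fy", "cx", "cy" (pixels), "k1" (the pictures are not rectified: a ray, as slopes to the right and down, at radius r is drawn at 1 + k1 r^2 times it, then the intrinsics apply), "R" (3x3) and "t" (3): a world point X has camera coordinates R X + t. Camera axes: x right, y down, z forward; pixel columns grow to the right and rows downward; lengths in m; the calibration is good to about 2 mm. A picture is of the moment at which its call begins. calibration takes no time and is no camera call.
- arm.hand_in(): hands the job in; it is judged then, once.
The state is a dict: "clock": time; "joint_pos": joint angles; "qvel": joint speeds; "effort": joint torques, N m; "ee_pos": TCP position; "orientation": TCP orientation; "contact_force": force on the tool from outside, world axes, zero at the start; "moment": the same for the moment, N m; "width": opening from 0.0 (shut) to 1.0 (fully open); "gripper_force": force on a finger pad.
Only numpy, scipy, OpenCV 4.12 (cv2) and the standard library are available. Lean on these libraries where they do the work, as an engineer would, in place of code of your own. Each camera call takes 0.05 s, during which the arm holds its last target. There are 200 camera calls.

## Task

Set the spindle up on the surface plate for a run-out check: one vee block straight on the plate and the other on top of the packing plate, both in line, carrying the spindle by its thick part near the plain end and by its thin neck, level and parallel to the plate's long edges, the neck in the packed block and the plain end pointing at the stop block's button and close to it (touching, or a gap of not more than 15 mm). Last of all, once the spindle has been let go, stand the dial indicator on the plate behind the spindle (the side away from the robot), arm square to it, so that its plunger is pressed up by the top of the spindle midway between the two vee blocks. Lower the spindle and the indicator into place, do not drop them, and leave the setting ring and the plug gauge where they are.

Things in the scene. Friction and masses are not known exactly. Their poses are not given: they have to be found in the camera images.
- surface_plate: black granite surface plate, 200 mm (x) by 320 mm (y) by 30 mm, fixed on the bench, long edges roughly left to right. Origin: centre of its underside; its top is at +30 mm. Its +x axis points roughly away from the robot, y along the long edges.
- stop_block: blackened stop block, 36 (x) by 28 (y) by 62 mm (screw on top: 65), fixed on the plate at its left or right end (it varies), 40 mm in front (-x) of the plate's middle. Each y face has a round steel button standing out 3 mm, 51.5 mm above the plate: button faces at y = +-17 mm. Origin: centre of its underside, on the plate's top; axes parallel to the plate's.
- packing_plate: packing plate: ground bright steel block 60 (x) by 46 (y) by 15 mm high, with two 10 mm holes through it, loose, lying flat. Origin: centre of its underside. Grip it low, across the 46 mm.
- vee_block_1: blackened steel vee block, loose, upright, 56 (x) by 38 (y) by 46 mm, 0.5 kg. Origin: centre of its underside. The 90 degree vee runs along y, mouth 40 mm wide, faces meeting 26 mm above the underside. Grip across the x faces (56 mm). A 36 mm bar in it has its axis 51.5 mm above the underside, a 15 mm bar 36.6: the 15 mm packing makes up the difference.
- vee_block_2: second vee block, the same as the first in every way; either may go on the packing.
- spindle: bright steel stepped spindle, 0.7 kg, lying level, axis = its y. Thick part, 36 mm diameter, from y = -88.5 (plain end face) to +23.5 mm; thin neck, 15 mm diameter, to +89.5 (middle +56.5); hexagon head, 36 mm across flats, to +106.7. Origin on the axis; grip it there across the 36 mm. Blocks with their middles at y = -56.5 and +56.5 carry it, the origin midway.
- dial_indicator: dial indicator on a stand (no magnet acts), 0.6 kg. Base 50 (x) by 44 (y) by 34 mm, round post; on its top at 112 to 146 mm a black clamp block 24 by 24 mm: grip it across y from above. Arm to -x with a white-faced dial (diameter 44, top at 155 mm). Below it the plunger tip, x = -75, y = 0, 65.5 mm up: the mounted spindle presses it in 4 mm. Origin: centre of the base's underside.
- plunger (a joint): how far the indicator's plunger is pressed up into its stem, m: 0 free, at most 0.010; weak spring, 0.4 N free to 1.6 N fully in.
- setting_ring: steel setting ring, 38 mm diameter, 13 mm high, lying on the plate at the other end from the stop block, 130 mm from the plate's middle. To be left where it is. Origin: centre of its underside.
- plug_gauge: double-ended plug gauge, 112 mm long (y) and 23 mm thick, lying on the bench. To be left where it is. Origin: centre of its underside.
There are look-alikes about, which are no part of the job. Leave any blue or green look-alike of the vee_block_2 alone.

How it is judged (in metres and radians):
On the way, in this order (a step that is already met when the one before it is completed fails the run):
1. the spindle lies level in both vee blocks, neck in the packed one, plain end at the stop, let go (((y of vee_block_1 in the frame of spindle between -0.08 and -0.03 m and y of vee_block_2 in the frame of spindle between 0.0425 and 0.0705 m and z of vee_block_1 in the frame of surface_plate between 0.027 and 0.033 m and z of vee_block_2 in the frame of surface_plate between 0.042 and 0.048 m and horizontal distance between vee_block_2 and packing_plate below 0.015 m and contact force between spindle and vee_block_1 above 0.3 N and angle between the y axis of each of vee_block_1, vee_block_2 and the y axis of spindle, either way round below 0.09 rad and angle between each of vee_block_1, vee_block_2's own z axis and vertical below 0.03 rad and contact force between spindle and vee_block_2 above 0.3 N) or (y of vee_block_2 in the frame of spindle between -0.08 and -0.03 m and y of vee_block_1 in the frame of spindle between 0.0425 and 0.0705 m and z of vee_block_2 in the frame of surface_plate between 0.027 and 0.033 m and z of vee_block_1 in the frame of surface_plate between 0.042 and 0.048 m and horizontal distance between vee_block_1 and packing_plate below 0.015 m and contact force between spindle and vee_block_2 above 0.3 N and angle between the y axis of each of vee_block_2, vee_block_1 and the y axis of spindle, either way round below 0.09 rad and angle between each of vee_block_2, vee_block_1's own z axis and vertical below 0.03 rad and contact force between spindle and vee_block_1 above 0.3 N)) and z of packing_plate in the frame of surface_plate between 0.027 and 0.033 m and contact force between packing_plate and surface_plate above 0.3 N and angle between spindle's own y axis and vertical between 1.5448 and 1.5968 rad and z of spindle in the frame of surface_plate between 0.0785 and 0.0845 m and angle between the y axis of spindle and the y axis of surface_plate, either way round below 0.1 rad and y of stop_block in the frame of spindle between -0.1225 and -0.1 m and x of spindle in the frame of stop_block between -0.015 and 0.015 m and contact force between spindle and the fingers below 0.05 N), for 0.2 s.
2. the dial indicator stands behind it with its plunger pressed by the spindle (value of joint plunger between 0.001 and 0.0075 m and contact force between dial_indicator and spindle above 0.1 N and ((y of vee_block_1 in the frame of dial_indicator between 0.03 and 0.085 m and y of vee_block_2 in the frame of dial_indicator between -0.085 and -0.03 m) or (y of vee_block_2 in the frame of dial_indicator between 0.03 and 0.085 m and y of vee_block_1 in the frame of dial_indicator between -0.085 and -0.03 m)) and z of dial_indicator in the frame of surface_plate between 0.027 and 0.033 m and angle between dial_indicator's own z axis and vertical below 0.03 rad and angle between the y axis of dial_indicator and the y axis of spindle, either way round below 0.2 rad and x of dial_indicator in the frame of surface_plate above 0 m), for 0.2 s.
At the end, for the whole second after the job is handed in: Spindle at rest, level (1.5 deg) in both in-line vees (5 deg): one block on the plate, the other on the packing under the neck; parallel to the plate (5.7 deg), plain end within 17 mm of the stop. Indicator behind, square (11 deg), 30 to 85 mm from each block, plunger in 1 to 7.5 mm. All let go (all of step 1 and all of step 2 and linear speed of each of packing_plate, vee_block_1, vee_block_2, spindle, dial_indicator below 0.01 m/s and angular speed of each of packing_plate, vee_block_1, vee_block_2, spindle, dial_indicator below 0.1 rad/s); the robot touches nothing.
It fails at once if the setting ring is moved by more than 15 mm (distance of setting_ring from where it was at the start of the episode above 0.015 m).
It fails at once if the plug gauge is moved by more than 15 mm (distance of plug_gauge from where it was at the start of the episode above 0.015 m).
It fails at once if the spindle is dropped (falls free at over 0.5 m/s) (linear speed of spindle above 0.5 m/s and contact force between spindle and the fingers below 0.05 N).
It fails at once if the dial indicator is dropped (falls free at over 0.5 m/s) (linear speed of dial_indicator above 0.5 m/s and contact force between dial_indicator and the fingers below 0.05 N).
It also fails if it takes over 134 s, if anything falls off the work surface, if the arm or the gripper's body presses on something with over 40 N, if the wrist force passes 120 N, or if a joint passes its speed limit or range.

## Working session

There is one attempt and no reset: what is moved stays moved. The work goes in short steps, Python scripts to look and compute and a shell command to move; the robot and the scene stay as the last step left them, time stands still between calls to the robot, and variables do not carry over. Pictures are saved under pics/ and viewed, at most 15 in all, crops included, and the job is handed in when it is done.

```bash
mkdir -p pics; python3 - <<'E'
from plant import arm, grab_frame, calibration
import cv2
for n in("side","top"):
    f=grab_frame(n); cv2.imwrite(f"pics/{n}0.png",cv2.cvtColor(f,cv2.COLOR_RGB2BGR))
    c=calibration(n); print(n,{k:(v if not hasattr(v,'tolist') else v.round(4).tolist()) if not isinstance(v,list) else v for k,v in c.items()})
s=arm.get_state();print(s)
E
```

```text
side {'fx': 520.5647494013763, 'fy': 520.5647494013763, 'cx': 285.7664438737475, 'cy': 210.21921049147713, 'k1': -0.11025832457702173, 'R': [[0.8068, -0.5909, -0.0027], [-0.2642, -0.3566, -0.8961], [0.5285, 0.7237, -0.4438]], 't': [-0.422, 0.208, 1.0652]}
top {'fx': 450.8837819587152, 'fy': 450.8837819587152, 'cx': 274.8033240032689, 'cy': 208.36969109006665, 'k1': -0.00665677869752537, 'R': [[-0.0207, -0.9997, 0.0147], [-0.9827, 0.0176, -0.1843], [0.1839, -0.0183, -0.9828]], 't': [0.0184, 0.5387, 1.2509]}
{'clock': 0.1, 'joint_pos': array([64.75494308, 21.98801721,  2.51124371, 91.6381352 , -1.02548396,
       66.53269978, -2.86005762]), 'qvel': array([ 0.09075343, -0.08212259, -0.00930021, -0.15132154,  0.03937103,
       -0.04985667,  0.11457209]), 'effort': array([ 2.82241337e-03, -4.34725928e+01,  1.02922887e+00, -2.50451928e+01,
        1.08282175e-02,  5.44458962e-03, -2.40664644e-05]), 'ee_pos': array([ 0.21822736, -0.61143162,  0.25201991]), 'orientation': array([-1.79863808e+02,  7.10611328e-03,  1.96455684e+01]), 'contact_force': array([-0.57266081,  0.11349711,  0.45608818]), 'moment': array([ 0.00212291, -0.03554201, -0.01248383]), 'gripper_force': 0.0, 'width': 1.0022966390439416}
```

View pics/top0.png

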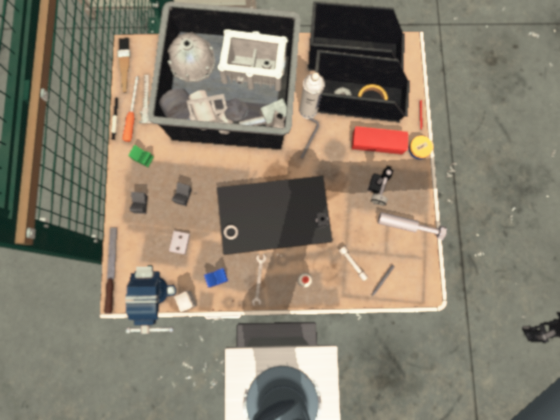

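View pics/side0.png

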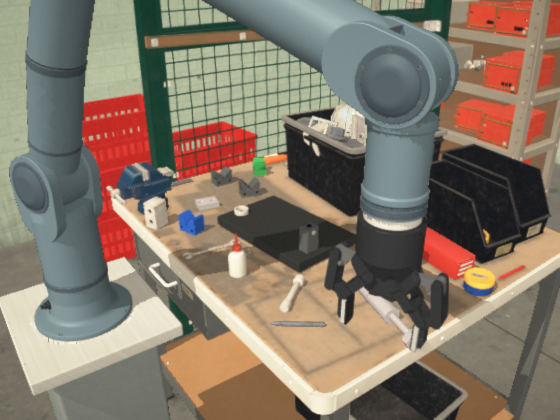

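The top view shows the plate centred near (274,215), with the stop block at its right end (322,218) and the ring at its left end (231,232). The vee blocks are at (138,202) and (182,192), the packing at (179,243), the spindle at (413,225), the indicator at (381,185) and the plug gauge at (352,262). The side view agrees. Next I'll zoom in.

```bash
cat > h.py <<'E'
import numpy as np, cv2, json
from plant import arm, grab_frame, calibration
C={n:{k:np.array(v) for k,v in calibration(n).items()} for n in("side","top")}
def proj(n,P):
    c=C[n]; P=np.atleast_2d(P)@c["R"].T+c["t"]; s=P[:,:2]/P[:,2:]
    s=s*(1+c["k1"]*(s**2).sum(1,keepdims=True)); return s*[c["fx"],c["fy"]]+[c["cx"],c["cy"]]
def ray(n,uv):
    c=C[n]; d=(np.array(uv,float)-[c["cx"],c["cy"]])/[c["fx"],c["fy"]]; s=d.copy()
    for _ in range(20): s=d/(1+c["k1"]*(s@s))
    return -c["R"].T@c["t"], c["R"].T@np.array([*s,1])
def at(n,uv,z):
    o,d=ray(n,uv); return o+d*(z-o[2])/d[2]
def crop(src,x0,y0,x1,y1,k,out,step=10):
    im=cv2.imread(src)[y0:y1,x0:x1]; im=cv2.resize(im,None,fx=k,fy=k,interpolation=cv2.INTER_CUBIC)
    for x in range(-(-x0//step)*step,x1,step):
        cv2.line(im,((x-x0)*k,0),((x-x0)*k,6),(0,255,255),1); cv2.putText(im,str(x),((x-x0)*k+1,16),0,.35,(0,255,255),1)
    for y in range(-(-y0//step)*step,y1,step):
        cv2.line(im,(0,(y-y0)*k),(6,(y-y0)*k),(0,255,255),1); cv2.putText(im,str(y),(8,(y-y0)*k+4),0,.35,(0,255,255),1)
    cv2.imwrite(out,im)
def snap(n,out): cv2.imwrite(out,cv2.cvtColor(grab_frame(n),cv2.COLOR_RGB2BGR))
E
python3 - <<'E'
from h import *
crop("pics/top0.png",120,180,240,260,6,"pics/c1.png")
crop("pics/top0.png",310,160,455,285,5,"pics/c2.png")
crop("pics/side0.png",180,150,380,270,4,"pics/c3.png")
E
```

```text
(no output)
```

View pics/c1.png

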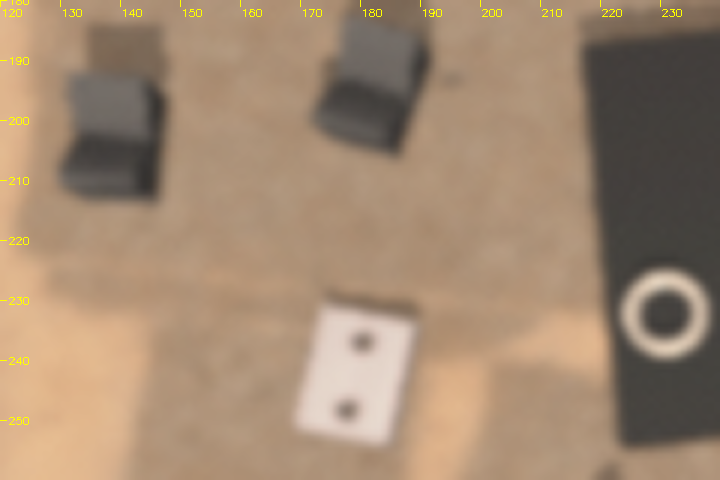

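View pics/c2.png

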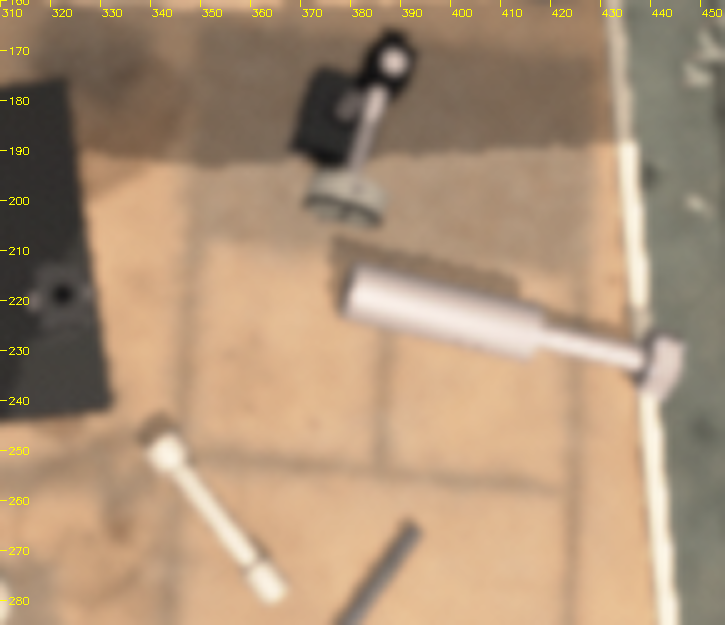

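View pics/c3.png

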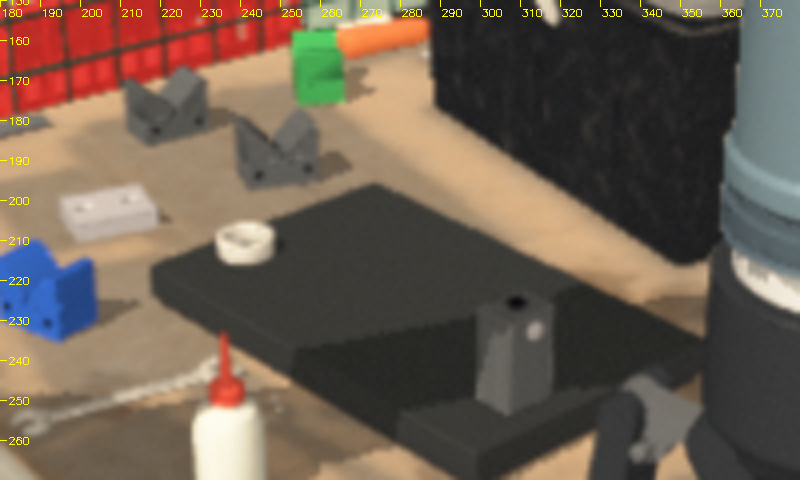

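```bash
python3 - <<'E'
from h import *
np.set_printoptions(precision=4,suppress=True)
T=lambda x,y,z:at("top",(x,y),z); S=lambda x,y,z:at("side",(x,y),z)
def ang(a,b): d=b-a; return np.degrees(np.arctan2(d[1],d[0]))
p=[T(217.3,187,.03),T(323,176,.03),T(331.7,241.7,.03),T(223.3,254,.03)]
print("plate",*p,sum(p)/4,[np.linalg.norm(p[i]-p[(i+1)%4]).round(3) for i in range(4)],"y-axis ang",ang(p[1],p[0]),ang(p[2],p[3]),"x ang",ang(p[2],p[1]),ang(p[3],p[0]))
print("plate side",S(273.75,195.75,.03),S(217.5,216.25,.03),S(300,263.75,.03))
print("stop",T(322.4,218.6,.095),S(309.25,225.5,.095))
print("ring",T(231,232.2,.043))
q=[T(173.3,230.5,.015),T(189.2,233,.015),T(184.7,253.8,.015),T(169.2,251.3,.015)]
print("pack",sum(q)/4,[np.linalg.norm(q[i]-q[(i+1)%4]).round(3) for i in range(4)],"xang",ang(q[2],q[1]),ang(q[3],q[0]),ang(T(177.8,248.5,.015),T(180.5,237,.015)))
q=[S(195,201,.015),S(216.2,196.5,.015),S(219.2,203,.015),S(200,207,.015)];print("pack side",sum(q)/4,*q)
for n,a,b in(("A",S(217.5,186.25,0),S(232,182.5,0)),("B",S(242,197,0),S(259.5,194.5,0))):
    d=(b-a)/np.linalg.norm(b-a); nrm=np.array([-d[1],d[0],0]); print(n,np.linalg.norm(b-a),"xang",ang(a,b),"c",(a+b)/2+.019*nrm)
print("A top corners",T(131.3,192.5,.046),T(145,193,.046),T(130,211,.046),"Bnr",T(146.3,213.8,0))
x=lambda a,b:(120+a/6,180+b/6)
print("B top corners",T(*x(345,22),.046),T(*x(420,40),.046),T(*x(315,120),.046),"bnr",T(*x(397,155),0))
a,b,c,e=T(380.4,218,.018),T(417.6,226.4,.018),T(438,231,.018),T(446.6,232.5,.018)
print("spindle",a,b,c,e,[np.linalg.norm(v-a) for v in(b,c,e)],ang(a,b),ang(a,c))
i=T(388.4,172.4,.146);d=T(379,198,.133);print("ind",i,d,ang(d,i),"base",T(376,183,.034))
print("plug",T(343,250,.012),T(364,277,.012)); print("edges",T(438,232,0))
for k,P in {"top":[i]}.items(): print(proj("side",i))
E
```

```text
plate [0.6099 0.176  0.03  ] [ 0.6381 -0.1378  0.03  ] [ 0.4416 -0.1551  0.03  ] [0.4121 0.1582 0.03  ] [0.5254 0.0103 0.03  ] [np.float64(0.315), np.float64(0.197), np.float64(0.315), np.float64(0.199)] y-axis ang 95.1366710137613 95.37536980021999 x ang 5.033923099551076 5.1243120376901965
plate side [0.608  0.1743 0.03  ] [0.4129 0.157  0.03  ] [ 0.4455 -0.1603  0.03  ]
stop [ 0.4993 -0.1227  0.095 ] [ 0.4995 -0.1241  0.095 ]
ring [0.473  0.1349 0.043 ]
pack [0.4505 0.2883 0.015 ] [np.float64(0.047), np.float64(0.062), np.float64(0.046), np.float64(0.062)] xang -11.364031830681556 -9.928925337558132 -12.198408286883895
pack side [0.4493 0.2808 0.015 ] [0.4223 0.3077 0.015 ] [0.4872 0.2981 0.015 ] [0.4722 0.2539 0.015 ] [0.4153 0.2635 0.015 ]
A 0.05215229805793531 xang -1.886386726919563 c [0.5705 0.4103 0.    ]
B 0.05478022947709257 xang -17.398216232054686 c [0.5951 0.2874 0.    ]
A top corners [0.594  0.4233 0.046 ] [0.5918 0.3836 0.046 ] [0.5395 0.4249 0.046 ] Bnr [0.5387 0.3903 0.    ]
B top corners [0.618  0.2901 0.046 ] [0.6084 0.2536 0.046 ] [0.5697 0.3036 0.046 ] bnr [0.5608 0.2722 0.    ]
spindle [ 0.5104 -0.3042  0.018 ] [ 0.4833 -0.4128  0.018 ] [ 0.4685 -0.4723  0.018 ] [ 0.4635 -0.4974  0.018 ] [np.float64(0.1119746717681467), np.float64(0.17321217173327216), np.float64(0.19879929226056609)] -104.01316207915691 -104.00632091227905
ind [ 0.615  -0.3013  0.146 ] [ 0.547  -0.2744  0.133 ] -21.57653411912257 base [ 0.613  -0.2937  0.034 ]
plug [ 0.4185 -0.1898  0.012 ] [ 0.3391 -0.247   0.012 ]
edges [ 0.4678 -0.4789  0.    ]
[[403.419  220.5699]]
```

```bash
cat >> h.py <<'E'
P0=np.array([.5254,.0103]); PA=5.17
def plate(x,y):
    a=np.radians(PA); return P0+np.array([np.cos(a)*x-np.sin(a)*y,np.sin(a)*x+np.cos(a)*y])
def plan(*targets):
    """targets (x,y,z,yaw or None): print tool-frame moves from the measured pose, spin first"""
    s=arm.get_state(); p=np.array(s["ee_pos"]); yaw=s["orientation"][2]
    print("t %.1f"%s["clock"],"pose",p.round(4),np.round(s["orientation"],2),"j",np.round(s["joint_pos"]),"w %.3f F %.1f"%(s["width"],s["gripper_force"]),"cf",np.round(s["contact_force"],1))
    for x,y,z,w in targets:
        if w is not None:
            d=-(w-yaw); n=max(1,int(np.ceil(abs(d)/10-.01))); print(" spin %.3f x%d (total %.2f)"%(d/10/n,n,d/10)); yaw=w
        a=np.radians(yaw); v=np.array([x,y,z])-p
        t=np.array([np.cos(a)*v[0]+np.sin(a)*v[1],np.sin(a)*v[0]-np.cos(a)*v[1],-v[2]])/.025
        n=max(1,int(np.ceil(abs(t).max()-.01))); print(" slide",(t/n).round(3),"x%d"%n); p=np.array([x,y,z])
E
python3 - <<'E'
from h import *
plan((.5,-.3,.25,-11),(.45,.285,.25,None),(.45,.285,.023,None))
print(plate(-.039,.0375),plate(-.039,-.0755),plate(-.039,-.019),plate(.036,-.019))
E
```

```text
t 0.1 pose [ 0.2182 -0.6114  0.252 ] [-1.7986e+02  1.0000e-02  1.9650e+01] j [65. 22.  3. 92. -1. 67. -3.] w 1.002 F 0.0 cf [-0.6  0.1  0.5]
 spin 0.766 x4 (total 3.06)
 slide [ 0.579 -0.959  0.005] x15
 slide [-0.279 -0.982 -0.   ] x23
 slide [ 0.    -0.     0.908] x10
[0.4831795  0.04413311] [ 0.49336205 -0.06840718] [ 0.48827077 -0.01213704] [ 0.56296565 -0.0053787 ]
```

```bash
python3 -m creep '{"slide":[[0,0,0],[0,0,0],[0,0,0],[0,0,0]],"spin":[0.76,0.76,0.76,0.76]}' 1 60
python3 -m creep '{"slide":[[0.58,-0.96,0],[0.58,-0.96,0],[0.58,-0.96,0],[0.58,-0.96,0],[0.58,-0.96,0]],"spin":[0,0,0,0,0]}'
python3 -m creep '{"slide":[[0.58,-0.96,0],[0.58,-0.96,0],[0.58,-0.96,0],[0.58,-0.96,0],[0.58,-0.96,0]],"spin":[0,0,0,0,0]}'
python3 -m creep '{"slide":[[0.58,-0.96,0],[0.58,-0.96,0],[0.58,-0.96,0],[0.58,-0.96,0],[0.58,-0.96,0]],"spin":[0,0,0,0,0]}'
python3 -c "
from h import *
plan((.45,.285,.25,-11),(.45,.285,.023,None))"
```

```text
clock: 0.6
ee_pos: [0.2183, -0.6117, 0.2524]
orientation: [-179.9, 0.0, -11.0]
contact_force: [-0.3, -0.1, 0.2]
width: 0.999
gripper_force: 0.0
clock: 1.23
ee_pos: [0.3124, -0.5066, 0.2526]
orientation: [-179.9, 0.1, -10.8]
contact_force: [-0.9, -0.4, -0.2]
width: 1.001
gripper_force: 0.0
clock: 1.85
ee_pos: [0.406, -0.4024, 0.2526]
orientation: [-180.0, 0.1, -10.8]
contact_force: [0.0, -0.8, 0.5]
width: 1.004
gripper_force: 0.0
clock: 2.48
ee_pos: [0.4995, -0.2982, 0.2526]
orientation: [-180.0, 0.1, -10.8]
contact_force: [0.8, 0.4, 0.3]
width: 1.002
gripper_force: 0.0
t 2.5 pose [ 0.4995 -0.2982  0.2526] [-1.7998e+02  7.0000e-02 -1.0760e+01] j [ 31.  15.  -5. 101.   2.  64. -75.] w 1.002 F 0.0 cf [0.8 0.4 0.3]
 spin 0.024 x1 (total 0.02)
 slide [-0.278 -0.979  0.005] x23
 slide [ 0.    -0.     0.908] x10
```

```bash
R='' ; 
python3 -m creep '{"slide":[[-0.28,-0.98,0],[-0.28,-0.98,0],[-0.28,-0.98,0],[-0.28,-0.98,0],[-0.28,-0.98,0]],"spin":[0,0,0,0,0]}' >/dev/null
python3 -m creep '{"slide":[[-0.28,-0.98,0],[-0.28,-0.98,0],[-0.28,-0.98,0],[-0.28,-0.98,0],[-0.28,-0.98,0]],"spin":[0,0,0,0,0]}' >/dev/null
python3 -m creep '{"slide":[[-0.28,-0.98,0],[-0.28,-0.98,0],[-0.28,-0.98,0],[-0.28,-0.98,0],[-0.28,-0.98,0]],"spin":[0,0,0,0,0]}' >/dev/null
python3 -m creep '{"slide":[[-0.28,-0.98,0],[-0.28,-0.98,0],[-0.28,-0.98,0],[-0.28,-0.98,0],[-0.28,-0.98,0]],"spin":[0,0,0,0,0]}' >/dev/null
python3 -m creep '{"slide":[[-0.28,-0.98,0.9],[-0.28,-0.98,0.9],[-0.28,-0.98,0.9],[0,0,0.9],[0,0,0.9]],"spin":[0,0,0,0,0]}'
python3 -c "
from h import *
plan((.45,.285,.023,-11))"
```

```text
clock: 5.6
ee_pos: [0.4458, 0.2848, 0.1396]
orientation: [180.0, 0.0, -10.7]
contact_force: [-0.7, -0.6, 0.9]
width: 1.003
gripper_force: 0.0
t 5.6 pose [0.4458 0.2848 0.1396] [ 1.7997e+02  5.0000e-02 -1.0700e+01] j [ -10.   20.  -31.  112.   13.   51. -148.] w 1.003 F 0.0 cf [-0.7 -0.6  0.9]
 spin 0.030 x1 (total 0.03)
 slide [ 0.033 -0.008  0.933] x5
```

```bash

python3 -m creep '{"slide":[[0.1,0,0.93],[0.07,0,0.93],[0,0,0.93],[0,0,0.93],[0,0,0.9]],"spin":[0,0,0,0,0]}' 1 60
python3 -m creep '{"slide":[[0,0,0],[0,0,0],[0,0,0],[0,0,0],[0,0,0]],"spin":[0,0,0,0,0]}' 0 60
python3 -m creep '{"slide":[[0,0,0],[0,0,0],[0,0,0]],"spin":[0,0,0]}'
```

```text
clock: 6.22
ee_pos: [0.4503, 0.2833, 0.0241]
orientation: [180.0, 0.0, -10.8]
contact_force: [-0.0, 0.4, -0.0]
width: 1.003
gripper_force: 0.0
clock: 6.85
ee_pos: [0.4519, 0.2862, 0.0273]
orientation: [-179.7, -0.2, -10.7]
contact_force: [-0.4, 2.1, 5.3]
width: 0.514
gripper_force: 62.3
clock: 7.22
ee_pos: [0.4518, 0.2862, 0.0274]
orientation: [-179.7, -0.2, -10.7]
contact_force: [-1.5, 3.0, 6.1]
width: 0.518
gripper_force: 62.3
```

```bash

python3 -m creep '{"slide":[[0,0,-1],[0,0,-1],[0,0,-1],[0,0,-1]],"spin":[0,0,-0.8,-0.8]}'
python3 -c "
from h import *
plan((.4832,.0441,.125,5.17),(.4832,.0441,.058,None))"
```

```text
clock: 7.72
ee_pos: [0.4497, 0.2816, 0.1251]
orientation: [179.8, 0.1, 5.5]
contact_force: [0.2, -0.2, -3.9]
width: 0.519
gripper_force: 62.5
t 7.7 pose [0.4497 0.2816 0.1251] [1.7982e+02 1.3000e-01 5.4600e+00] j [  -7.   22.  -34.  112.   16.   50. -134.] w 0.519 F 62.5 cf [ 0.2 -0.2 -3.9]
 spin 0.029 x1 (total 0.03)
 slide [0.048 0.958 0.   ] x10
 slide [0.    0.    0.893] x3
```

```bash

python3 -m creep '{"slide":[[0.05,0.96,0],[0.05,0.96,0],[0.05,0.96,0],[0.05,0.96,0],[0.05,0.96,0]],"spin":[0.03,0,0,0,0]}' >/dev/null
python3 -m creep '{"slide":[[0.05,0.96,0],[0.05,0.96,0],[0.05,0.96,0],[0.05,0.96,0],[0.05,0.96,0]],"spin":[0,0,0,0,0]}'>/dev/null
python3 -m creep '{"slide":[[0,0,0.8],[0,0,0.8],[0,0,0.6],[0,0,0.2]],"spin":[0,0,0,0]}'
python3 -c "
from h import *
plan((.4832,.0441,.0575,5.17))"
```

```text
clock: 9.48
ee_pos: [0.4822, 0.0451, 0.0639]
orientation: [180.0, 0.2, 4.9]
contact_force: [-0.1, 0.2, -2.9]
width: 0.518
gripper_force: 62.5
t 9.5 pose [0.4822 0.0451 0.0639] [179.97   0.2    4.93] j [  14.   23.  -27.  120.   16.   41. -108.] w 0.518 F 62.5 cf [-0.1  0.2 -2.9]
 spin -0.024 x1 (total -0.02)
 slide [0.035 0.043 0.257] x1
```

```bash

python3 -m creep '{"slide":[[0.03,0.04,0.15],[0,0,0.06],[0,0,0.04]],"spin":[0,0,0]}'
python3 -m creep '{"slide":[[0,0,0.04],[0,0,0]],"spin":[0,0]}'
```

```text
clock: 9.85
ee_pos: [0.4852, 0.0449, 0.0594]
orientation: [180.0, -0.1, 4.9]
contact_force: [-0.0, -0.1, -2.9]
width: 0.516
gripper_force: 62.5
clock: 10.1
ee_pos: [0.4847, 0.0448, 0.0582]
orientation: [180.0, -0.0, 4.9]
contact_force: [-0.5, -0.9, -3.1]
width: 0.512
gripper_force: 62.5
```

```bash

python3 -m creep '{"slide":[[0,0,0.06],[0,0,0]],"spin":[0,0]}'
python3 -m creep '{"slide":[[0,0,0.06],[0,0,0]],"spin":[0,0]}'
```

```text
clock: 10.35
ee_pos: [0.4849, 0.0449, 0.0574]
orientation: [180.0, 0.0, 4.9]
contact_force: [-3.0, -0.5, 5.6]
width: 0.517
gripper_force: 63.3
clock: 10.6
ee_pos: [0.4849, 0.0449, 0.0573]
orientation: [179.9, 0.0, 4.9]
contact_force: [-6.5, -1.1, 17.2]
width: 0.516
gripper_force: 64.7
```

Contact. Release, rise and plan for vee B.

```bash

python3 -m creep '{"slide":[[0,0,-0.08],[0,0,0],[0,0,0],[0,0,0],[0,0,0]],"spin":[0,0,0,0,0]}' 1 
python3 -m creep '{"slide":[[0,0,-1],[0,0,-1],[0,0,-1],[0,0,-1],[0,0,0]],"spin":[0,0,0,0,0]}'
python3 -c "
from h import *
plan((.592,.283,.16,74.5),(.592,.283,.030,None))"
```

```text
clock: 11.22
ee_pos: [0.4845, 0.0448, 0.0568]
orientation: [-180.0, 0.0, 4.9]
contact_force: [0.1, 0.8, -0.1]
width: 1.001
gripper_force: 0.0
clock: 11.85
ee_pos: [0.4865, 0.0451, 0.159]
orientation: [180.0, -0.3, 4.9]
contact_force: [0.2, 0.4, -0.5]
width: 1.002
gripper_force: 0.0
t 11.8 pose [0.4865 0.0451 0.159 ] [179.98  -0.28   4.93] j [  18.   13.  -30.  117.    9.   51. -103.] w 1.002 F 0.0 cf [ 0.2  0.4 -0.5]
 spin -0.994 x7 (total -6.96)
 slide [ 0.936  0.139 -0.004] x11
 slide [0.    0.    0.867] x6
```

```bash

python3 -m creep '{"slide":[[0,0,0],[0,0,0],[0,0,0],[0,0,0],[0,0,0]],"spin":[-1,-1,-1,-1,-1]}' >/dev/null
python3 -m creep '{"slide":[[0,0,0],[0,0,0],[0.94,0.14,0],[0.94,0.14,0],[0.94,0.14,0]],"spin":[-1,-0.96,0,0,0]}'>/dev/null
python3 -m creep '{"slide":[[0.94,0.14,0],[0.94,0.14,0],[0.94,0.14,0],[0.94,0.14,0],[0.94,0.14,0]],"spin":[0,0,0,0,0]}'>/dev/null
python3 -m creep '{"slide":[[0.94,0.14,0],[0.94,0.14,0],[0.94,0.14,0],[0,0,0]],"spin":[0,0,0,0]}'
python3 -c "
from h import *
snap('top','pics/top1.png')
crop('pics/top1.png',120,170,320,270,4,'pics/c4.png')
plan((.592,.283,.030,74.5))"
```

```text
clock: 14.22
ee_pos: [0.5896, 0.2859, 0.1555]
orientation: [-179.9, -0.0, 74.7]
contact_force: [-0.4, -0.3, -0.0]
width: 1.002
gripper_force: 0.0
t 14.3 pose [0.5896 0.2842 0.1554] [-1.7987e+02  7.0000e-02  7.4640e+01] j [ -0.  34. -39.  94.  23.  61. -61.] w 1.001 F 0.0 cf [-0.1 -1.  -1. ]
 spin 0.014 x1 (total 0.01)
 slide [-0.003  0.018  0.836] x6
```

View pics/c4.png

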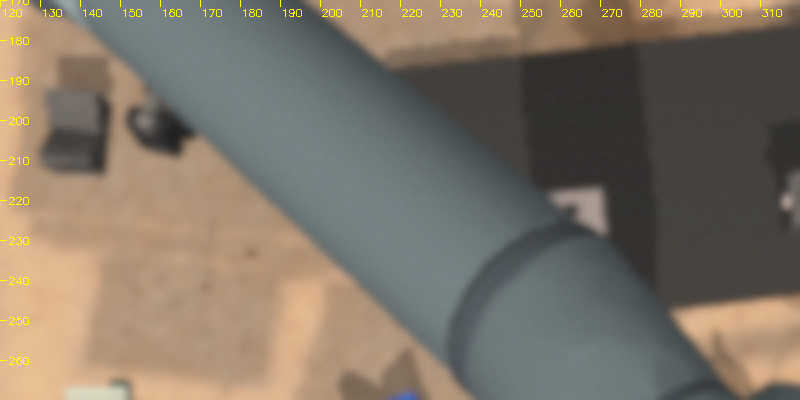

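The packing lies on the plate, with its far-right corner at about (270,216). The arm hides the rest and vee B, and vee A is unmoved at (138,202). Next I'll descend on B.

```bash

python3 -m creep '{"slide":[[0,0.02,0.83],[0,0.02,0.83],[0,0.02,0.83],[0,0.02,0.83],[0,0.02,0.83]],"spin":[0,0,0,0,0]}' 1 60
python3 -m creep '{"slide":[[0,0.02,0.83],[0,0,0],[0,0,0]],"spin":[0,0,0]}'
python3 -m creep '{"slide":[[0,0,0],[0,0,0],[0,0,0],[0,0,0],[0,0,0]],"spin":[0,0,0,0,0]}' 0 60
```

```text
clock: 14.9
ee_pos: [0.5928, 0.2828, 0.0515]
orientation: [-180.0, 0.0, 74.5]
contact_force: [0.9, -0.3, -0.1]
width: 0.999
gripper_force: 0.0
clock: 15.28
ee_pos: [0.5939, 0.2834, 0.0329]
orientation: [180.0, -0.0, 74.6]
contact_force: [0.3, -0.1, 0.1]
width: 1.0
gripper_force: 0.0
clock: 15.9
ee_pos: [0.594, 0.2839, 0.0341]
orientation: [179.9, -0.1, 74.5]
contact_force: [-1.7, -0.2, 6.0]
width: 0.643
gripper_force: 65.9
```

```bash

python3 -m creep '{"slide":[[0,0,-0.9],[0,0,-0.9],[0,0,-0.9],[0,0,-0.9],[0,0,0]],"spin":[0,0,-0.7,-0.7,-0.67]}' - 80
python3 -c "
from h import *
plan((.4835,.0443,.125,95.17),(.4835,.0443,.0835,None))"
```

```text
clock: 16.52
ee_pos: [0.5954, 0.2837, 0.1264]
orientation: [179.7, -0.1, 95.4]
contact_force: [-0.3, -0.0, -5.4]
width: 0.643
gripper_force: 86.6
t 16.5 pose [0.5954 0.2837 0.1264] [ 1.7967e+02 -1.0000e-01  9.5450e+01] j [  2.  37. -42.  94.  28.  59. -44.] w 0.643 F 86.6 cf [-0.3 -0.  -5.4]
 spin 0.028 x1 (total 0.03)
 slide [-0.914 -0.532  0.006] x10
 slide [0.   0.   0.83] x2
```

```bash

python3 -m creep '{"slide":[[-0.91,-0.53,0],[-0.91,-0.53,0],[-0.91,-0.53,0],[-0.91,-0.53,0],[-0.91,-0.53,0]],"spin":[0.03,0,0,0,0]}' >/dev/null
python3 -m creep '{"slide":[[-0.91,-0.53,0],[-0.91,-0.53,0],[-0.91,-0.53,0],[-0.91,-0.53,0],[-0.91,-0.53,0]],"spin":[0,0,0,0,0]}'>/dev/null
python3 -m creep '{"slide":[[0,0,0.8],[0,0,0.6],[0,0,0.1],[0,0,0]],"spin":[0,0,0,0]}'
python3 -c "
from h import *
snap('side','pics/side2.png')
crop('pics/side2.png',180,130,380,270,4,'pics/c5.png')
plan((.4835,.0443,.0805,95.17))"
```

```text
clock: 18.27
ee_pos: [0.4815, 0.0455, 0.0853]
orientation: [180.0, -0.0, 95.0]
contact_force: [0.4, 0.3, -3.8]
width: 0.643
gripper_force: 86.2
t 18.3 pose [0.4818 0.0455 0.0855] [ 1.7995e+02 -2.0000e-02  9.5010e+01] j [ 29.  24. -44. 120.  23.  45. -25.] w 0.648 F 86.2 cf [-0.3 -0.3 -4.7]
 spin -0.016 x1 (total -0.02)
 slide [-0.053  0.064  0.201] x1
```

View pics/c5.png

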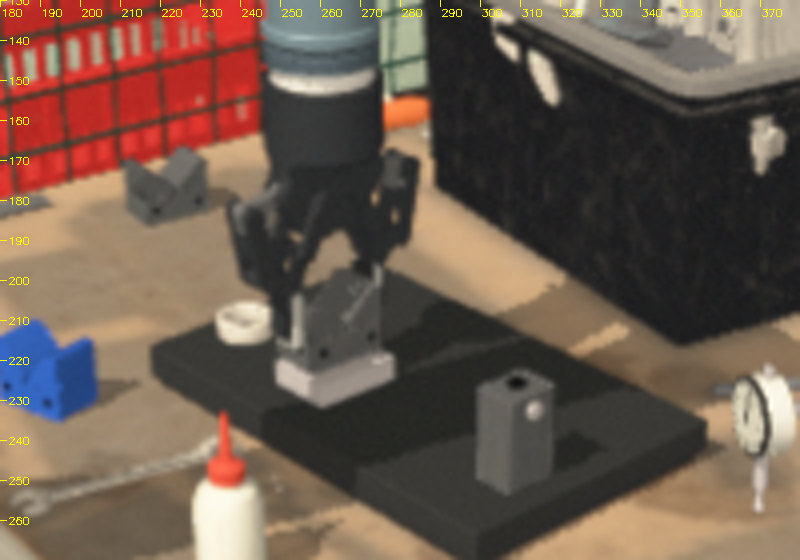

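The side view shows vee B held just above the packing, at about (265,210), and centred on it. Now lowering.

```bash

python3 -m creep '{"slide":[[-0.05,0.06,0.12],[0,0,0.06],[0,0,0]],"spin":[0,0,0]}'
python3 -m creep '{"slide":[[0,0,0.06],[0,0,0]],"spin":[0,0]}'
python3 -m creep '{"slide":[[0,0,0.04],[0,0,0]],"spin":[0,0]}'
```

```text
clock: 18.7
ee_pos: [0.4828, 0.0436, 0.0805]
orientation: [-180.0, -0.0, 94.9]
contact_force: [-0.2, -0.1, -4.7]
width: 0.644
gripper_force: 86.2
clock: 18.95
ee_pos: [0.4831, 0.0437, 0.0792]
orientation: [180.0, -0.0, 94.9]
contact_force: [0.5, 0.1, -4.2]
width: 0.645
gripper_force: 86.5
clock: 19.2
ee_pos: [0.4831, 0.0437, 0.0791]
orientation: [-180.0, 0.1, 94.9]
contact_force: [-3.0, -1.3, 6.4]
width: 0.646
gripper_force: 87.6
```

```bash

python3 -m creep '{"slide":[[0,0,-0.03],[0,0,0],[0,0,0],[0,0,0],[0,0,0]],"spin":[0,0,0,0,0]}' 1 
python3 -m creep '{"slide":[[0,0,-1],[0,0,-1],[0,0,-1],[0,0,0]],"spin":[0,0,0,0.7]}'
python3 -c "
from h import *
plan((.568,.407,.155,88),(.568,.407,.033,None))"
```

```text
clock: 19.82
ee_pos: [0.4829, 0.0437, 0.0788]
orientation: [180.0, -0.0, 94.9]
contact_force: [-0.0, 0.0, 0.1]
width: 0.999
gripper_force: 0.0
clock: 20.32
ee_pos: [0.4847, 0.044, 0.1559]
orientation: [179.7, -0.0, 87.7]
contact_force: [-0.4, 0.3, -0.3]
width: 1.001
gripper_force: 0.0
t 20.3 pose [0.4847 0.044  0.1559] [ 1.7973e+02 -1.0000e-02  8.7750e+01] j [ 32.  17. -47. 117.  16.  52. -25.] w 1.001 F 0.0 cf [-0.4  0.3 -0.3]
 spin -0.025 x1 (total -0.03)
 slide [0.975 0.188 0.002] x15
 slide [0.    0.    0.976] x5
```

```bash

python3 -m creep '{"slide":[[0.98,0.19,0],[0.98,0.19,0],[0.98,0.19,0],[0.98,0.19,0],[0.98,0.19,0]],"spin":[-0.03,0,0,0,0]}' >/dev/null
python3 -m creep '{"slide":[[0.98,0.19,0],[0.98,0.19,0],[0.98,0.19,0],[0.98,0.19,0],[0.98,0.19,0]],"spin":[0,0,0,0,0]}'>/dev/null
python3 -m creep '{"slide":[[0.98,0.19,0],[0.98,0.19,0],[0.98,0.19,0],[0.98,0.19,0],[0.98,0.19,0]],"spin":[0,0,0,0,0]}'>/dev/null
python3 -m creep '{"slide":[[0,0,0.9],[0,0,0.9]],"spin":[0,0]}'
python3 -c "
from h import *
plan((.568,.407,.033,88))"
```

```text
clock: 22.45
ee_pos: [0.5651, 0.407, 0.1063]
orientation: [-179.9, 0.1, 88.2]
contact_force: [-0.3, -0.3, -1.4]
width: 0.999
gripper_force: 0.0
t 22.4 pose [0.5651 0.407  0.1063] [-1.7993e+02  1.5000e-01  8.8220e+01] j [-10.  42. -42.  89.  31.  61. -62.] w 0.999 F 0.0 cf [-0.3 -0.3 -1.4]
 spin 0.022 x1 (total 0.02)
 slide [0.001 0.039 0.977] x3
```

```bash

python3 -m creep '{"slide":[[0,0.1,0.95],[0,0,0.95],[0,0,0.95],[0,0,0]],"spin":[0,0,0,0]}'
python3 -m creep '{"slide":[[0,0,0],[0,0,0],[0,0,0],[0,0,0],[0,0,0]],"spin":[0,0,0,0,0]}' 0 80
python3 -m creep '{"slide":[[0,0,-0.9],[0,0,-0.9],[0,0,-0.9],[0,0,-0.9],[0,0,0]],"spin":[0,0,-0.35,-0.35,0]}'
python3 -c "
from h import *
plan((.4935,-.0686,.125,95.17),(.4935,-.0686,.075,None))"
```

```text
clock: 22.95
ee_pos: [0.5662, 0.4068, 0.034]
orientation: [-179.7, 0.2, 88.2]
contact_force: [-0.3, -0.5, 0.3]
width: 0.996
gripper_force: 0.0
clock: 23.58
ee_pos: [0.5692, 0.41, 0.0397]
orientation: [179.8, -0.2, 88.2]
contact_force: [1.0, 0.8, 5.6]
width: 0.644
gripper_force: 86.4
clock: 24.2
ee_pos: [0.5691, 0.41, 0.1308]
orientation: [179.7, -0.2, 95.2]
contact_force: [0.3, 0.9, -4.8]
width: 0.644
gripper_force: 85.7
t 24.2 pose [0.5691 0.41   0.1308] [179.75  -0.18  95.2 ] j [ -9.  42. -44.  87.  31.  63. -54.] w 0.644 F 85.7 cf [ 0.3  0.9 -4.8]
 spin 0.003 x1 (total 0.00)
 slide [-0.989 -0.249  0.012] x19
 slide [0. 0. 1.] x2
```

```bash

python3 -m creep '{"slide":[[0,0,-0.9],[0,0,-0.9],[-0.99,-0.25,0],[-0.99,-0.25,0],[-0.99,-0.25,0]],"spin":[0,0,0,0,0]}' >/dev/null
python3 -m creep '{"slide":[[-0.99,-0.25,0],[-0.99,-0.25,0],[-0.99,-0.25,0],[-0.99,-0.25,0],[-0.99,-0.25,0]],"spin":[0,0,0,0,0]}'>/dev/null
python3 -m creep '{"slide":[[-0.99,-0.25,0],[-0.99,-0.25,0],[-0.99,-0.25,0],[-0.99,-0.25,0],[-0.99,-0.25,0]],"spin":[0,0,0,0,0]}'>/dev/null
python3 -m creep '{"slide":[[-0.99,-0.25,0],[-0.99,-0.25,0],[-0.99,-0.25,0],[-0.99,-0.25,0],[-0.99,-0.25,0]],"spin":[0,0,0,0,0]}'>/dev/null
python3 -m creep '{"slide":[[-0.99,-0.25,0],[0,0,0]],"spin":[0,0]}'
python3 -c "
from h import *
plan((.4933,-.0685,.075,95.0))"
```

```text
clock: 26.95
ee_pos: [0.4928, -0.073, 0.1737]
orientation: [180.0, 0.1, 95.0]
contact_force: [0.4, -0.2, -4.7]
width: 0.644
gripper_force: 85.5
t 26.9 pose [ 0.4928 -0.073   0.1737] [1.7995e+02 1.4000e-01 9.5000e+01] j [ 46.  17. -47. 115.  15.  55.  -4.] w 0.644 F 85.5 cf [ 0.4 -0.2 -4.7]
 spin -0.000 x1 (total -0.00)
 slide [0.045 0.009 0.987] x4
```

```bash

python3 -m creep '{"slide":[[0.1,0.02,0.95],[0.08,0.02,0.95],[0,0,0.95],[0,0,0.95],[0,0,0.1]],"spin":[0,0,0,0,0]}'
python3 -m creep '{"slide":[[0,0,0],[0,0,0]],"spin":[0,0]}'
python3 -c "
from h import *
plan((.4933,-.0685,.0705,95.0))"
```

```text
clock: 27.58
ee_pos: [0.4924, -0.0644, 0.0745]
orientation: [-179.9, -0.1, 95.3]
contact_force: [-0.7, -0.4, -4.9]
width: 0.642
gripper_force: 85.5
clock: 27.82
ee_pos: [0.4947, -0.0656, 0.0765]
orientation: [179.8, 0.0, 95.3]
contact_force: [0.6, 0.2, -5.4]
width: 0.642
gripper_force: 85.5
t 27.8 pose [ 0.4947 -0.0656  0.0765] [1.7984e+02 4.0000e-02 9.5260e+01] j [ 40.  26. -42. 118.  25.  45. -12.] w 0.642 F 85.5 cf [ 0.6  0.2 -5.4]
 spin 0.026 x1 (total 0.03)
 slide [-0.11  -0.065  0.24 ] x1
```

```bash

python3 -m creep '{"slide":[[-0.1,-0.06,0.15],[0,0,0],[0,0,0]],"spin":[0.03,0,0]}'
python3 -m creep '{"slide":[[0,0,0.06],[0,0,0],[0,0,0]],"spin":[0,0,0]}'
python3 -m creep '{"slide":[[0,0,0.05],[0,0,0],[0,0,0]],"spin":[0,0,0]}'
```

```text
clock: 28.2
ee_pos: [0.4919, -0.0687, 0.0713]
orientation: [180.0, 0.0, 94.9]
contact_force: [-0.4, -0.1, -4.1]
width: 0.64
gripper_force: 85.6
clock: 28.58
ee_pos: [0.492, -0.0684, 0.0697]
orientation: [-180.0, -0.0, 95.0]
contact_force: [0.2, 0.5, -4.6]
width: 0.641
gripper_force: 85.8
clock: 28.95
ee_pos: [0.4921, -0.0684, 0.0696]
orientation: [-180.0, 0.1, 94.9]
contact_force: [-3.8, 0.1, 5.9]
width: 0.639
gripper_force: 86.8
```

```bash

python3 -m creep '{"slide":[[0,0,-0.03],[0,0,0],[0,0,0],[0,0,0],[0,0,0]],"spin":[0,0,0,0,0]}' 1 >/dev/null
python3 -m creep '{"slide":[[0,0,-1],[0,0,-1],[0,0,-1],[0,0,-1],[0,0,-1]],"spin":[0,0,0,0,0]}'
python3 -c "
from h import *
plan((.46,-.32,.19,None),(.489,-.390,.19,-104))"
```

```text
clock: 30.2
ee_pos: [0.4918, -0.0684, 0.195]
orientation: [-180.0, -0.0, 95.0]
contact_force: [0.5, 0.3, -0.7]
width: 0.996
gripper_force: 0.0
t 30.2 pose [ 0.4918 -0.0684  0.195 ] [-179.99   -0.     94.95] j [ 47.  15. -49. 114.  13.  57.  -3.] w 0.996 F 0.0 cf [ 0.5  0.3 -0.7]
 slide [-0.992 -0.214  0.02 ] x10
 spin 0.995 x20 (total 19.90)
 slide [ 0.812 -0.601 -0.   ] x3
```

```bash

python3 -m creep '{"slide":[[-1,-0.2,0],[-1,-0.2,0],[-1,-0.2,0],[-1,-0.2,0],[-1,-0.2,0]],"spin":[0.9,0,0,0,0]}' >/dev/null
python3 -m creep '{"slide":[[-1,0,0],[-1,0,0],[-1,0,0],[-1,0,0],[-1,0,0]],"spin":[0,0,0,0,0]}' >/dev/null
python3 -m creep '{"slide":[[-1,0,0],[-1,0,0],[-1,0,0],[0,0,0],[0,0,0]],"spin":[0,0,0,1,1]}' >/dev/null
python3 -m creep '{"slide":[[0,0,0],[0,0,0],[0,0,0],[0,0,0],[0,0,0]],"spin":[1,1,1,1,1]}' >/dev/null
python3 -c "
from h import *
snap('top','pics/top3.png')
crop('pics/top3.png',210,165,340,265,6,'pics/c6.png')
plan((.489,-.390,.19,-104))"
```

```text
t 32.8 pose [ 0.4481 -0.3924  0.1943] [180.     0.    15.43] j [ 57.  21. -23. 101.  10.  59. -45.] w 1.003 F 0.0 cf [-0.4  0.5  0. ]
 spin 0.995 x12 (total 11.94)
 slide [-0.244 -0.782  0.085] x2
```

View pics/c6.png

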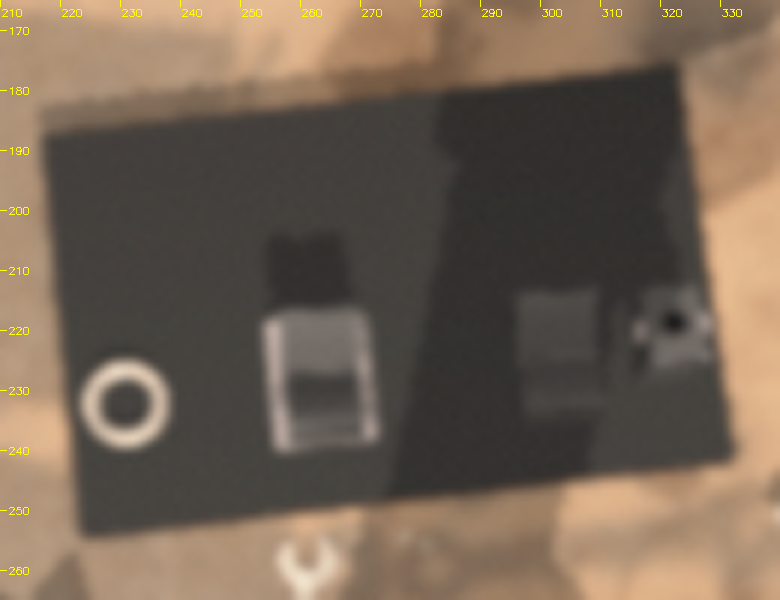

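The view shows vee B on the packing at (263,227), vee A on the plate at (302,223), in line with the stop at (322,219), and the ring unmoved at (231,232). I'll carry on turning towards the spindle grasp and watch joint 7.

```bash

python3 -m creep '{"slide":[[-0.2,-0.8,0],[-0.2,-0.8,0],[0,0,0],[0,0,0],[0,0,0]],"spin":[0,0,1,1,1]}' >/dev/null
python3 -m creep '{"slide":[[0,0,0],[0,0,0],[0,0,0],[0,0,0],[0,0,0]],"spin":[1,1,1,1,1]}' >/dev/null
python3 -m creep '{"slide":[[0,0,0]],"spin":[1]}' >/dev/null
python3 -c "
from h import *
print('blocks',at('top',(302.3,214),.076),at('top',(263,217),.091), 'stop button face y', at('top',(315.5,220),.0815))
plan((.489,-.390,.19,-104))"
```

```text
blocks [ 0.51652856 -0.06877868  0.076     ] [0.50744696 0.0420952  0.091     ] stop button face y [ 0.49783388 -0.10484123  0.0815    ]
t 34.1 pose [ 0.4276 -0.3565  0.1943] [180.    -0.   -74.22] j [  45.   16.  -11.  107.    4.   57. -132.] w 1.001 F 0.0 cf [-0.  -0.4  0.8]
 spin 0.993 x3 (total 2.98)
 slide [ 0.236 -0.903  0.057] x3
```

```bash
python3 -c "
from h import *
plan((.489,-.390,.19,None))"
python3 -m creep '{"slide":[[0,0,0],[0,0,0]],"spin":[0.9,0.9]}'
python3 -c "
from h import *
plan((.489,-.390,.15,None))"
```

```text
t 34.1 pose [ 0.4276 -0.3565  0.1943] [180.    -0.   -74.22] j [  45.   16.  -11.  107.    4.   57. -132.] w 1.001 F 0.0 cf [-0.  -0.4  0.8]
 slide [ 0.979 -1.     0.086] x2
clock: 34.38
ee_pos: [0.4276, -0.3564, 0.1943]
orientation: [180.0, -0.0, -92.2]
contact_force: [-0.4, -0.1, 0.3]
width: 1.0
gripper_force: 0.0
t 34.4 pose [ 0.4276 -0.3564  0.1943] [179.99  -0.   -92.18] j [  43.   16.   -9.  107.    3.   57. -149.] w 1.000 F 0.0 cf [-0.4 -0.1  0.3]
 slide [ 0.416 -0.836  0.59 ] x3
```

```bash

python3 -m creep '{"slide":[[0.42,-0.84,0.6],[0.42,-0.84,0.6],[0.42,-0.84,0.6],[0,0,0],[0,0,0]],"spin":[0,0,0,0.5,0.4]}'
python3 -c "
from h import *
snap('top','pics/top4.png')
plan((.489,-.390,.024,None))"
```

```text
clock: 35.0
ee_pos: [0.4895, -0.3901, 0.1485]
orientation: [179.9, 0.0, -101.0]
contact_force: [-0.0, 0.4, -0.2]
width: 1.003
gripper_force: 0.0
t 35.0 pose [ 0.4895 -0.3901  0.1487] [ 1.7996e+02  2.0000e-02 -1.0110e+02] j [  40.   26.   -6.  100.    3.   55. -159.] w 0.999 F 0.0 cf [-0.5 -0.5  0.8]
 slide [-0.     0.004  0.998] x5
```

```bash

python3 -m creep '{"slide":[[0,0,0.97],[0,0,0.97],[0,0,0.97],[0,0,0.97],[0,0,0.97]],"spin":[0,0,0,0,0]}'
python3 -m creep '{"slide":[[0,0,0],[0,0,0]],"spin":[0,0]}'
python3 -m creep '{"slide":[[0,0,0],[0,0,0],[0,0,0],[0,0,0],[0,0,0]],"spin":[0,0,0,0,0]}' 0 80
python3 -m creep '{"slide":[[0,0,0],[0,0,0],[0,0,0]],"spin":[0,0,0]}'
```

```text
clock: 35.67
ee_pos: [0.4895, -0.3902, 0.0273]
orientation: [-180.0, -0.0, -100.9]
contact_force: [1.1, -0.6, 0.4]
width: 1.002
gripper_force: 0.0
clock: 35.92
ee_pos: [0.4899, -0.3903, 0.0288]
orientation: [-179.9, -0.0, -101.0]
contact_force: [0.2, 0.1, 0.4]
width: 1.001
gripper_force: 0.0
clock: 36.55
ee_pos: [0.4897, -0.3901, 0.0294]
orientation: [-179.9, -0.0, -101.1]
contact_force: [-1.2, 0.6, 5.4]
width: 0.399
gripper_force: 77.9
clock: 36.92
ee_pos: [0.4897, -0.3901, 0.0294]
orientation: [-179.9, -0.0, -101.1]
contact_force: [-1.1, 1.2, 5.7]
width: 0.396
gripper_force: 77.9
```

```bash

python3 -m creep '{"slide":[[0,0,-0.3],[0,0,-0.9],[0,0,-0.9],[0,0,-0.9],[0,0,-0.9]],"spin":[0,0,0,0,0]}' - 100
python3 -m creep '{"slide":[[0,0,-0.9],[0,0,-0.9],[0,0,-0.9],[0,0,-0.9],[0,0,-0.9]],"spin":[0,0,0,0,0]}'
python3 -m creep '{"slide":[[0,0,0],[0,0,0],[0,0,0],[0,0,0],[0,0,0]],"spin":[-0.95,-0.95,-0.95,-0.95,-0.95]}' >/dev/null
python3 -m creep '{"slide":[[0,0,0],[0,0,0],[0,0,0],[0,0,0],[0,0,0]],"spin":[-0.95,-0.95,-0.95,-0.95,-0.95]}' >/dev/null
python3 -m creep '{"slide":[[0,0,0],[0,0,0],[0,0,0],[0,0,0],[0,0,0]],"spin":[-0.95,-0.95,-0.95,-0.95,-0.95]}' >/dev/null
python3 -m creep '{"slide":[[0,0,0],[0,0,0],[0,0,0],[0,0,0],[0,0,0]],"spin":[-0.95,-0.95,-0.95,-0.95,-0.95]}'
python3 -c "
from h import *
plan((.4876,-.012,.25,94.6),(.4876,-.012,.12,None))"
```

```text
clock: 37.55
ee_pos: [0.4869, -0.388, 0.1235]
orientation: [179.7, 0.1, -101.0]
contact_force: [0.5, 0.4, -9.2]
width: 0.387
gripper_force: 98.9
clock: 38.17
ee_pos: [0.487, -0.3881, 0.2354]
orientation: [179.6, 0.2, -101.0]
contact_force: [0.2, 0.2, -7.8]
width: 0.387
gripper_force: 98.9
clock: 40.67
ee_pos: [0.4867, -0.3886, 0.2348]
orientation: [-179.7, -0.2, 89.3]
contact_force: [-0.8, 0.3, -8.2]
width: 0.388
gripper_force: 99.4
t 40.7 pose [ 0.4867 -0.3886  0.2348] [-179.68   -0.2    89.27] j [ 64.  25. -38.  95.  16.  66.  22.] w 0.388 F 99.4 cf [-0.8  0.3 -8.2]
 spin -0.533 x1 (total -0.53)
 slide [ 0.938  0.078 -0.038] x16
 slide [0.    0.    0.867] x6
```

```bash

python3 -m creep '{"slide":[[0,0,0],[0.94,0.08,0],[0.94,0.08,0],[0.94,0.08,0],[0.94,0.08,0]],"spin":[-0.53,0,0,0,0]}' >/dev/null
python3 -m creep '{"slide":[[0.94,0.08,0],[0.94,0.08,0],[0.94,0.08,0],[0.94,0.08,0],[0.94,0.08,0]],"spin":[0,0,0,0,0]}' >/dev/null
python3 -m creep '{"slide":[[0.94,0.08,0],[0.94,0.08,0],[0.94,0.08,0],[0.94,0.08,0],[0.94,0.08,0]],"spin":[0,0,0,0,0]}' >/dev/null
python3 -m creep '{"slide":[[0.94,0.08,0],[0.94,0.08,0],[0,0,0.9],[0,0,0.9],[0,0,0.9]],"spin":[0,0,0,0,0]}' >/dev/null
python3 -m creep '{"slide":[[0,0,0.3],[0,0,0]],"spin":[0,0]}' >/dev/null
python3 -c "
from h import *
for n in ('side','top'): snap(n,f'pics/{n}5.png')
crop('pics/side5.png',210,120,370,270,4,'pics/c7a.png'); crop('pics/top5.png',210,170,345,260,4,'pics/c7b.png')
a=cv2.imread('pics/c7a.png');b=cv2.imread('pics/c7b.png');b=cv2.resize(b,None,fx=640/540,fy=640/540) if 0 else b
plan((.4876,-.012,.12,94.6))
cv2.imwrite('pics/c7.png',a)"
```

```text
t 43.5 pose [ 0.4943 -0.0121  0.1641] [1.7987e+02 1.0000e-02 9.4240e+01] j [ 41.  18. -50. 115.  17.  54. -13.] w 0.391 F 99.3 cf [-0.3  0.3 -8.3]
 spin -0.036 x1 (total -0.04)
 slide [ 0.013 -0.134  0.882] x2
```

View pics/c7.png

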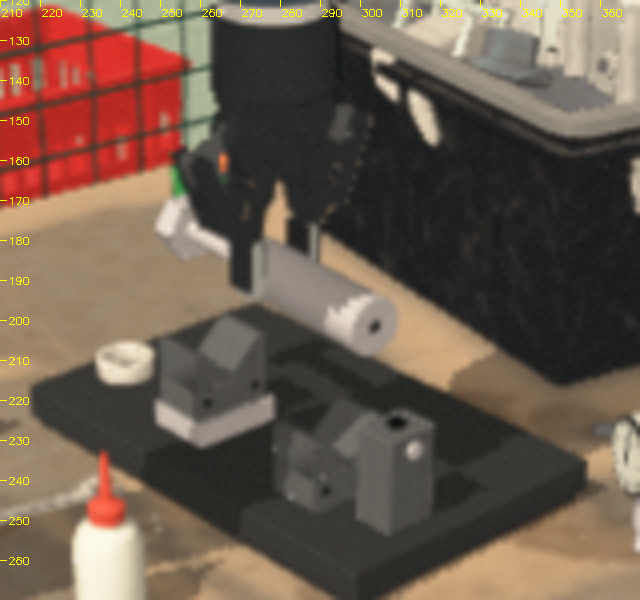

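The side view shows the spindle held above the blocks, its plain end centred at (303.8,201.5) and pointing at the stop, and the hex end at about (254.5,177).

```bash
python3 -c "
from h import *
z=.1527
print('plain',at('side',(303.75,201.5),z))
a=np.radians(94.5);u=np.array([np.cos(a),np.sin(a),0]);o=np.array([.4943,-.0121,z])
print('exp plain',o-.0885*u,proj('side',o-.0885*u),'hex end',proj('side',o+.1*u))
import numpy as np
f=cv2.imread('pics/top5.png'); crop('pics/top5.png',210,160,345,260,5,'pics/c8.png')"
```

```text
plain [ 0.49320514 -0.1104613   0.1527    ]
exp plain [ 0.50124363 -0.10032718  0.1527    ] [[303.792094   199.07488261]] hex end [[253.49996972 175.26160663]]
```

```bash

python3 -m creep '{"slide":[[0.1,-0.14,0.9],[0,-0.14,0.9],[0,0,0.4],[0,0,0],[0,0,0]],"spin":[-0.03,0,0,0,0]}'
python3 -c "
from h import *
plan((.4874,-.010,.1,94.6))"
```

```text
clock: 44.15
ee_pos: [0.4858, -0.0105, 0.1088]
orientation: [-179.9, 0.0, 94.5]
contact_force: [-4.2, 0.3, -3.2]
width: 0.389
gripper_force: 101.4
t 44.1 pose [ 0.4858 -0.0105  0.1088] [-1.7992e+02  3.0000e-02  9.4450e+01] j [ 38.  22. -47. 118.  22.  48. -18.] w 0.389 F 101.4 cf [-4.2  0.3 -3.2]
 spin -0.015 x1 (total -0.01)
 slide [0.015 0.066 0.353] x1
```

```bash

python3 -m creep '{"slide":[[0,0.07,0],[0,0,0],[0,0,0]],"spin":[0,0,0]}'
python3 -c "
from h import *
for n in ('side','top'): snap(n,f'pics/{n}6.png')
crop('pics/side6.png',220,150,340,260,5,'pics/c9.png')
print(arm.get_state()['contact_force'],arm.get_state()['moment'])"
```

```text
clock: 44.52
ee_pos: [0.4862, -0.0104, 0.1084]
orientation: [-179.8, 0.0, 94.4]
contact_force: [-6.4, 1.1, -1.9]
width: 0.388
gripper_force: 102.1
[-6.98710627  0.8303001  -1.978944  ] [-0.25622089  1.4722988  -0.61015338]
```

View pics/c9.png

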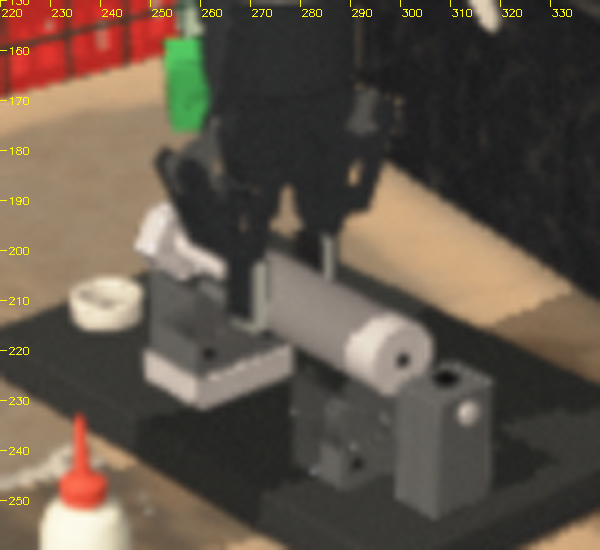

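Contact has come early. The side view shows the plain end centred at (298,220.4), just above vee A. I'll compare it with the expected position.

```bash
python3 -c "
from h import *
for z in (.085,.09,.094,.097): print(z,at('side',(298,220.4),z))
o=np.array([.4862,-.0104,.0])
for yaw in (91,94.4):
  for z in (.089,.097):
    a=np.radians(yaw);u=np.array([np.cos(a),np.sin(a),0]); q=o+[0,0,z]
    print(yaw,z,'plain',(q-.0885*u).round(4),proj('side',q-.0885*u),'hex',proj('side',q+.1*u))
print('blockA side: base corners', at('side',(285,247),.03))
crop('pics/top6.png',225,180,345,260,6,'pics/c10.png')"
```

```text
0.085 [ 0.50595483 -0.07324503  0.085     ]
0.09 [ 0.50007826 -0.08086084  0.09      ]
0.094 [ 0.495377   -0.08695348  0.094     ]
0.097 [ 0.49185106 -0.09152296  0.097     ]
91 0.089 plain [ 0.4877 -0.0989  0.089 ] [[298.49432346 225.10530099]] hex [[253.16186381 197.97702239]]
91 0.097 plain [ 0.4877 -0.0989  0.097 ] [[298.52275571 222.06149918]] hex [[253.06832699 195.16777594]]
94.4 0.089 plain [ 0.493  -0.0986  0.089 ] [[300.2135745  224.43745699]] hex [[251.29431667 198.59232931]]
94.4 0.097 plain [ 0.493  -0.0986  0.097 ] [[300.24700862 221.39910652]] hex [[251.19562184 195.77780963]]
blockA side: base corners [ 0.46232763 -0.08007514  0.03      ]
```

View pics/c10.png

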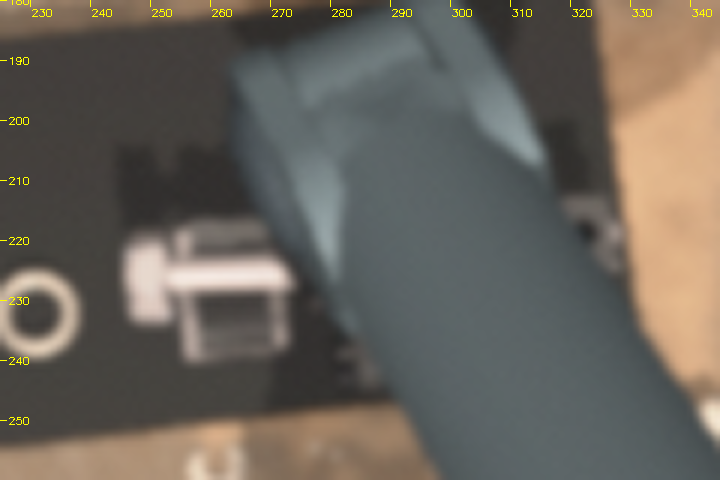

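```bash
python3 -c "
from h import *
for z in (.09,.097):
  a,b=at('top',(249.2,226.2),z),at('top',(272.5,225.6),z); d=a-b; print(a,b,np.degrees(np.arctan2(d[1],d[0])), 'hex outer',at('top',(245.8,226.2),z))
c,d=at('top',(186.5/6+225,220/6+180),.091),at('top',(275/6+225,218/6+180),.091)
print(c,d)
plan((.4874,-.010,.118,98))"
```

```text
[0.48246194 0.08074753 0.09      ] [0.48294829 0.01614082 0.09      ] 90.43130568781302 hex outer [0.48263597 0.09016247 0.09      ]
[0.48142882 0.08047054 0.097     ] [0.48191242 0.01622904 0.097     ] 90.4313056878131 hex outer [0.48160187 0.08983226 0.097     ]
[0.50873659 0.06130753 0.091     ] [0.50893082 0.02027669 0.091     ]
t 44.6 pose [ 0.4862 -0.0104  0.1084] [-1.7977e+02  3.0000e-02  9.4410e+01] j [ 38.  23. -47. 118.  22.  48. -18.] w 0.388 F 102.1 cf [-7.   0.8 -2. ]
 spin -0.359 x1 (total -0.36)
 slide [ 0.011  0.049 -0.385] x1
```

The top view shows the neck nearly horizontal, from (249,226) to (272,226). So the spindle is about 3.5° off the tool's yaw and didn't align itself in the jaws. I'll lift, turn by 3.5° and shift.

```bash

python3 -m creep '{"slide":[[0,0,-0.7],[0.1,0.05,0],[0,0,0],[0,0,0]],"spin":[0,-0.36,0,0]}'
python3 -c "
from h import *
plan((.4872,-.0073,.112,98))"
```

```text
clock: 45.12
ee_pos: [0.4899, -0.0078, 0.1263]
orientation: [179.9, 0.0, 98.1]
contact_force: [0.1, -0.7, -8.6]
width: 0.389
gripper_force: 99.6
t 45.1 pose [ 0.4899 -0.0078  0.1263] [1.7988e+02 2.0000e-02 9.8100e+01] j [ 39.  21. -49. 117.  21.  50. -13.] w 0.389 F 99.6 cf [ 0.1 -0.7 -8.6]
 spin 0.010 x1 (total 0.01)
 slide [ 0.036 -0.102  0.573] x1
```

```bash

python3 -m creep '{"slide":[[0,-0.1,0.3],[0,0,0.3],[0,0,0],[0,0,0]],"spin":[0,0,0,0]}'
python3 -m creep '{"slide":[[0,0,0.15],[0,0,0],[0,0,0]],"spin":[0,0,0]}'
python3 -c "
from h import *
plan((.4872,-.0073,.1,98))"
```

```text
clock: 45.62
ee_pos: [0.4865, -0.0079, 0.1103]
orientation: [-180.0, -0.0, 98.2]
contact_force: [0.1, 0.1, -8.7]
width: 0.385
gripper_force: 99.4
clock: 46.0
ee_pos: [0.4865, -0.008, 0.1068]
orientation: [180.0, -0.0, 98.1]
contact_force: [-0.7, 0.3, -7.4]
width: 0.39
gripper_force: 99.4
t 46.0 pose [ 0.4865 -0.008   0.1068] [180.    -0.    98.15] j [ 38.  23. -48. 118.  23.  48. -15.] w 0.390 F 99.4 cf [-0.7  0.3 -7.4]
 spin 0.015 x1 (total 0.01)
 slide [0.023 0.032 0.272] x1
```

No premature contact now. Lowering on in small steps.

```bash

for i in 1 2; do python3 -m creep '{"slide":[[0,0.02,0.15],[0,0,0],[0,0,0]],"spin":[0,0,0]}' | egrep "ee_pos|contact"; done
python3 -m creep '{"slide":[[0,0,0.1],[0,0,0],[0,0,0]],"spin":[0,0,0]}'| egrep "ee_pos|contact"
```

```text
ee_pos: [0.4869, -0.0079, 0.103]
contact_force: [0.2, -0.4, -8.8]
ee_pos: [0.4874, -0.0078, 0.0992]
contact_force: [0.1, 0.8, -8.1]
ee_pos: [0.4874, -0.0079, 0.0967]
contact_force: [-0.2, 0.3, -7.2]
```

```bash

python3 -m creep '{"slide":[[0,0,0.1],[0,0,0],[0,0,0]],"spin":[0,0,0]}'| egrep "ee_pos|contact"
python3 -m creep '{"slide":[[0,0,0.06],[0,0,0],[0,0,0]],"spin":[0,0,0]}'| egrep "ee_pos|contact"
```

```text
ee_pos: [0.4873, -0.008, 0.0942]
contact_force: [0.1, 0.8, -8.4]
ee_pos: [0.4876, -0.0078, 0.0933]
contact_force: [-4.2, -0.1, 1.9]
```

```bash

python3 -m creep '{"slide":[[0,-0.03,0],[0,0,0],[0,0,0]],"spin":[0,0,0]}'| egrep "ee_pos|contact|orient"
python3 -c "
from h import *
print(arm.get_state()['moment'])
snap('side','pics/side7.png')
crop('pics/side7.png',220,150,340,260,5,'pics/c11.png')"
```

```text
ee_pos: [0.4875, -0.0079, 0.0933]
orientation: [179.9, 0.0, 98.1]
contact_force: [-1.4, 0.7, 1.8]
[-0.06241923  0.31871079 -0.29296999]
```

View pics/c11.png

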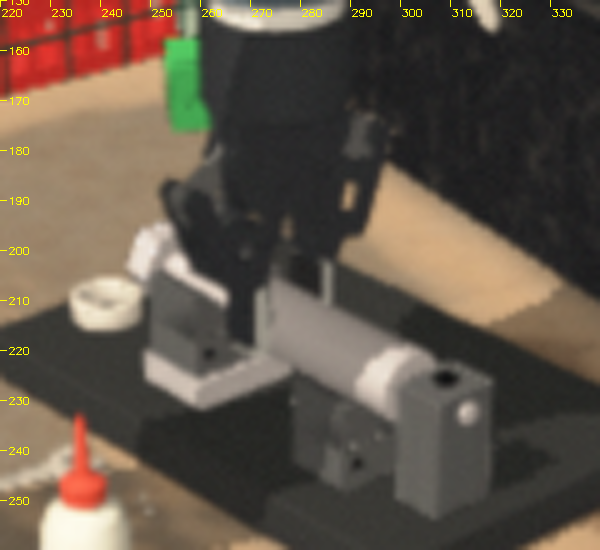

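The side view shows the spindle down in both vees, with the plain end at about (298,223) facing the stop. Now letting go.

```bash

python3 -m creep '{"slide":[[0,0,0],[0,0,0]],"spin":[0,0]}' 0 20 | egrep "ee_pos|contact"
python3 -m creep '{"slide":[[0,0,0],[0,0,0],[0,0,0],[0,0,0],[0,0,0]],"spin":[0,0,0,0,0]}' 0.55
python3 -m creep '{"slide":[[0,0,0],[0,0,0],[0,0,0],[0,0,0],[0,0,0]],"spin":[0,0,0,0,0]}' 1
python3 -m creep '{"slide":[[0,0,-0.9],[0,0,-0.9],[0,0,-0.9],[0,0,-0.9],[0,0,-0.9]],"spin":[0,0,0,0,0]}' | egrep "ee_pos|contact"
python3 -m creep '{"slide":[[-1,0,0],[-1,0,0],[-1,0,0],[-1,0,0],[-1,0,0]],"spin":[1,1,1,1,1]}'  | egrep "ee_pos|contact"
python3 -c "
from h import *
plan((.45,-.30,.235,None),(.615,-.301,.235,-21.6))"
```

```text
ee_pos: [0.4875, -0.0079, 0.0933]
contact_force: [-0.9, -0.0, 4.2]
clock: 49.18
ee_pos: [0.4868, -0.008, 0.0928]
orientation: [180.0, -0.0, 98.2]
contact_force: [0.5, -0.8, 0.7]
width: 0.552
gripper_force: 0.0
clock: 49.8
ee_pos: [0.4867, -0.008, 0.0928]
orientation: [180.0, -0.0, 98.1]
contact_force: [0.4, 0.8, 0.3]
width: 0.996
gripper_force: 0.0
ee_pos: [0.4865, -0.0079, 0.2059]
contact_force: [0.5, 0.2, 1.2]
ee_pos: [0.4616, -0.1273, 0.2053]
contact_force: [-0.1, -0.7, 0.2]
t 51.0 pose [ 0.4616 -0.1273  0.2053] [ 1.800e+02 -2.000e-02  4.781e+01] j [ 50.  10. -42. 116.   8.  57. -38.] w 0.999 F 0.0 cf [-0.1 -0.7  0.2]
 slide [-0.905  0.716 -0.198] x6
 spin 0.992 x7 (total 6.94)
 slide [ 0.879 -0.342 -0.   ] x7
```

```bash

python3 -m creep '{"slide":[[-0.9,0.72,-0.2],[-0.9,0.72,-0.2],[-0.9,0.72,-0.2],[-0.9,0.72,-0.2],[-0.9,0.72,-0.2]],"spin":[0,0,0,0,0]}'  | egrep "ee_pos|contact"
python3 -m creep '{"slide":[[0,0,0],[0,0,0],[0,0,0],[0,0,0],[0,0,0]],"spin":[1,1,1,1,1]}'  | egrep "ee_pos|contact"
python3 -m creep '{"slide":[[0,0,0],[0,0,0]],"spin":[1,0.94]}'  | egrep "ee_pos|contact"
python3 -c "
from h import *
snap('top','pics/top8.png'); snap('side','pics/side8.png')
crop('pics/top8.png',225,160,405,260,4,'pics/a.png');crop('pics/side8.png',220,170,400,270,4,'pics/b.png')
im=np.vstack([cv2.imread('pics/a.png'),cv2.imread('pics/b.png')]); cv2.imwrite('pics/c12.png',cv2.resize(im,None,fx=.75,fy=.75))
plan((.615,-.301,.235,-21.6))"
```

```text
ee_pos: [0.4536, -0.2712, 0.2304]
contact_force: [0.7, -0.5, 0.3]
ee_pos: [0.4537, -0.2702, 0.2301]
contact_force: [0.2, 0.2, 0.8]
ee_pos: [0.4537, -0.2702, 0.2301]
contact_force: [-0.4, 0.9, -0.3]
t 52.6 pose [ 0.4537 -0.2703  0.2302] [ 1.800e+02  2.000e-02 -2.123e+01] j [ 51.  12. -27. 108.   6.  61. -90.] w 1.000 F 0.0 cf [-0.1  0.1 -0.3]
 spin 0.037 x1 (total 0.04)
 slide [ 0.922 -0.176 -0.028] x7
```

View pics/c12.png

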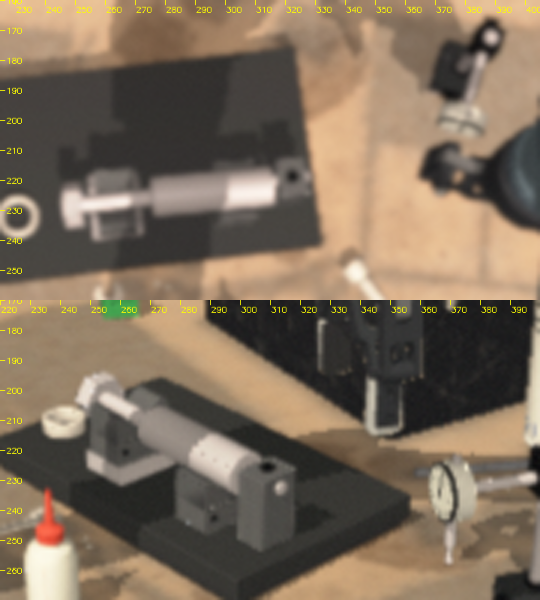

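The spindle lies parallel to the plate in both vees. In the top view its hex end is at about (249,229) and its plain end at about (317,222), right by the stop. Checking the numbers:

```bash
python3 -c "
from h import *
print('pl y of points (plate frame)')
def pf(p):
    a=np.radians(PA); d=p[:2]-P0; return np.array([np.cos(a)*d[0]+np.sin(a)*d[1],-np.sin(a)*d[0]+np.cos(a)*d[1]]).round(4)
T=lambda u,v,z: pf(at('top',(u,v),z))
print('plain end',T(225+276/3,160+187/3,.0815),'hex outer',T(225+62/3,160+208/3,.0815),'stop screw',T(322.4,218.6,.095),'step',T(225+153/3,160+196/3,.0815))
# profile along the axis for the plain end / stop gap
g=cv2.cvtColor(cv2.imread('pics/top8.png'),cv2.COLOR_BGR2GRAY)
print(g[218:226,308:334])
i=at('top',(388.4,172.4),.146); print(i, at('top',(225+490/3,160+37/3),.146))
"
```

```text
pl y of points (plate frame)
plain end [-0.0449 -0.1155] hex outer [-0.0428  0.0849] stop screw [-0.038  -0.1301] step [-0.0408 -0.0004]
[[163 166 167 169 169 171 166 154 138 124 113 102  79  50  34  49  77 104
  131 144 136 143 172 190 194 193]
 [184 186 188 190 191 192 190 186 175 149 122 104  81  54  40  52  81 104
  126 140 132 139 170 189 193 193]
 [203 203 206 207 208 209 210 210 198 162 124 106  91  75  68  77  95 108
  118 121 115 132 168 186 191 192]
 [218 219 221 222 223 224 225 223 201 154 117 108 103  97  95 100 107 111
  111 104  97 122 163 184 189 190]
 [231 232 232 234 235 236 235 229 192 135 107 108 111 109 110 110 112 112
  110 101  93 116 157 183 188 188]
 [240 240 241 241 242 243 242 233 190 126 102 109 113 112 112 113 111 111
  111 108  98 111 150 177 186 187]
 [243 243 243 244 244 244 243 234 189 123 102 110 114 112 109 106 104 103
  106 109  99 103 138 171 186 188]
 [240 239 238 239 238 238 237 225 177 118  99 105 107 103  99  94  91  86
   88  89  85  93 131 168 185 189]]
[ 0.61498017 -0.30128758  0.146     ] [ 0.61517031 -0.30111802  0.146     ]
```

```bash

python3 -m creep '{"slide":[[0.92,-0.18,0],[0.92,-0.18,0],[0.92,-0.18,0],[0.92,-0.18,0],[0.92,-0.18,0]],"spin":[0.04,0,0,0,0]}' | egrep "ee_pos|contact"
python3 -m creep '{"slide":[[0.92,-0.18,0],[0.92,-0.18,0],[0,0,0],[0,0,0]],"spin":[0,0,0,0]}' | egrep "ee_pos|contact"
python3 -c "
from h import *
plan((.615,-.301,.136,-21.6)); print(plate(.0353,-.019))"
```

```text
ee_pos: [0.5696, -0.2919, 0.23]
contact_force: [-1.4, 0.1, 0.4]
ee_pos: [0.6143, -0.3003, 0.2298]
contact_force: [-0.7, 0.1, 0.1]
t 53.8 pose [ 0.6143 -0.3003  0.2298] [ 1.800e+02  9.000e-02 -2.158e+01] j [ 42.  29. -26.  86.  13.  68. -98.] w 1.002 F 0.0 cf [-0.7  0.1  0.1]
 spin 0.002 x1 (total 0.00)
 slide [0.009 0.004 0.938] x4
[ 0.5622685  -0.00544178]
```

```bash

python3 -m creep '{"slide":[[0.03,0,0.93],[0,0,0.93],[0,0,0.93],[0,0,0.93],[0,0,0]],"spin":[0,0,0,0,0]}' | egrep "ee_pos|contact"
python3 -m creep '{"slide":[[0,0,0],[0,0,0],[0,0,0],[0,0,0],[0,0,0]],"spin":[0,0,0,0,0]}' 0 60
python3 -m creep '{"slide":[[0,0,0],[0,0,0],[0,0,0]],"spin":[0,0,0]}'
```

```text
ee_pos: [0.6132, -0.3003, 0.1345]
contact_force: [1.2, 0.7, 0.4]
clock: 55.02
ee_pos: [0.6169, -0.3005, 0.1384]
orientation: [-180.0, -0.1, -21.6]
contact_force: [0.5, 1.1, 3.2]
width: 0.268
gripper_force: 61.3
clock: 55.4
ee_pos: [0.6169, -0.3006, 0.1384]
orientation: [-180.0, -0.1, -21.6]
contact_force: [1.3, 0.6, 5.4]
width: 0.275
gripper_force: 61.6
```

```bash

python3 -m creep '{"slide":[[0,0,-0.3],[0,0,-0.8],[0,0,-0.8],[0,0,-0.8],[0,0,-0.8]],"spin":[0,0,0,0,0]}' - 80 | egrep "ee_pos|contact"
python3 -m creep '{"slide":[[0,0,-0.7],[0,0,0],[0,0,0],[0,0,0],[0,0,0]],"spin":[0,-0.9,-0.9,-0.88,0]}'
python3 -c "
from h import *
plan((.5623,-.0055,.245,5.17),(.5623,-.0055,.18,None))"
```

```text
ee_pos: [0.616, -0.3007, 0.2268]
contact_force: [0.1, -0.3, -6.4]
clock: 56.65
ee_pos: [0.6156, -0.3009, 0.2427]
orientation: [-180.0, -0.0, 5.0]
contact_force: [1.0, -0.5, -6.2]
width: 0.269
gripper_force: 78.2
t 56.6 pose [ 0.6156 -0.3009  0.2427] [-179.99   -0.      5.03] j [ 45.  30. -31.  85.  16.  69. -73.] w 0.269 F 78.2 cf [ 1.  -0.5 -6.2]
 spin -0.014 x1 (total -0.01)
 slide [-0.088 -0.997 -0.008] x12
 slide [0.    0.    0.867] x3
```

```bash

python3 -m creep '{"slide":[[-0.09,-1,0],[-0.09,-1,0],[-0.09,-1,0],[-0.09,-1,0],[-0.09,-1,0]],"spin":[0,0,0,0,0]}' | egrep "ee_pos|contact"
python3 -m creep '{"slide":[[-0.09,-1,0],[-0.09,-1,0],[-0.09,-1,0],[-0.09,-1,0],[-0.09,-1,0]],"spin":[0,0,0,0,0]}' | egrep "ee_pos|contact"
python3 -m creep '{"slide":[[-0.09,-1,0],[-0.09,-1,0],[0,0,0.8],[0,0,0.8],[0,0,0]],"spin":[0,0,0,0,0]}' | egrep "ee_pos|contact"
python3 -c "
from h import *
snap('top','pics/top9.png'); snap('side','pics/side9.png')
crop('pics/top9.png',225,160,345,260,5,'pics/a.png');crop('pics/side9.png',220,130,340,270,5,'pics/b.png')
a,b=cv2.imread('pics/a.png'),cv2.imread('pics/b.png'); a=cv2.copyMakeBorder(a,0,200,0,0,0)
cv2.imwrite('pics/c13.png',cv2.resize(np.hstack([a,b]),None,fx=.66,fy=.66))
plan((.5623,-.0055,.18,5.17))"
```

```text
ee_pos: [0.5931, -0.1751, 0.2425]
contact_force: [0.1, -0.5, -5.4]
ee_pos: [0.5706, -0.0521, 0.2424]
contact_force: [-0.2, 0.4, -6.0]
ee_pos: [0.5593, -0.0062, 0.1989]
contact_force: [0.1, 0.1, -5.8]
t 58.6 pose [ 0.5617 -0.0056  0.2014] [-1.80e+02  9.00e-02  5.02e+00] j [  29.   20.  -39.  105.   14.   60. -100.] w 0.270 F 78.5 cf [ 0.6 -1.  -5.9]
 spin -0.015 x1 (total -0.01)
 slide [ 0.024 -0.002  0.858] x1
```

View pics/c13.png

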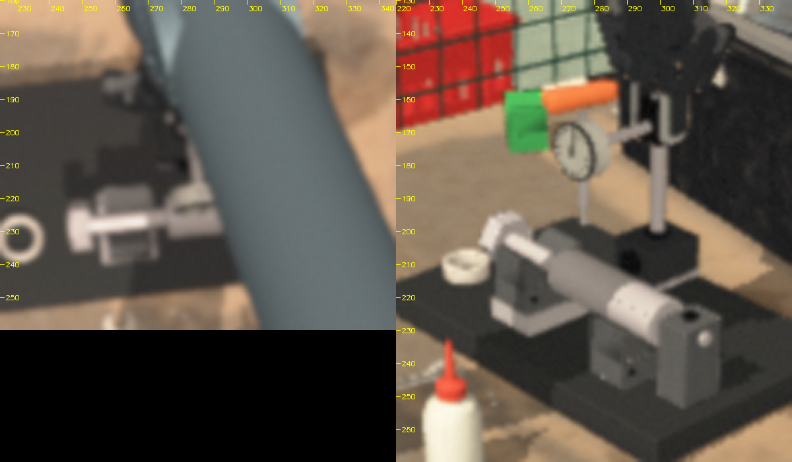

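The indicator hangs upright. In the side view its tip is at about (277,197.6), above the spindle, with the dial towards the robot. Checking that against the expected tip:

```bash
python3 -c "
from h import *
print(proj('side',[.487,-.0122,.1285]), at('side',(277,197.6),.1285))"
python3 -m creep '{"slide":[[0.03,0,0.5],[0,0,0.4],[0,0,0],[0,0,0]],"spin":[-0.01,0,0,0]}' | egrep "ee_pos|contact"
```

```text
[[276.53299476 197.19178668]] [ 0.48655432 -0.01477691  0.1285    ]
ee_pos: [0.5628, -0.0042, 0.1798]
contact_force: [-0.2, -0.6, -6.1]
```

Tip as expected. Lower to the plate, gently.

```bash

python3 -m creep '{"slide":[[0,0,0.2],[0,0,0.1],[0,0,0],[0,0,0]],"spin":[0,0,0,0]}' | egrep "ee_pos|contact"
python3 -m creep '{"slide":[[0,0,0.1],[0,0,0],[0,0,0]],"spin":[0,0,0]}' | egrep "ee_pos|contact"
python3 -m creep '{"slide":[[0,0,0.05],[0,0,0],[0,0,0]],"spin":[0,0,0]}' | egrep "ee_pos|contact"
```

```text
ee_pos: [0.5627, -0.0043, 0.1723]
contact_force: [-0.3, 0.1, -6.6]
ee_pos: [0.5627, -0.0043, 0.1698]
contact_force: [0.0, 0.1, -5.1]
ee_pos: [0.5627, -0.0043, 0.1686]
contact_force: [-0.2, -0.6, -4.9]
```

```bash

python3 -m creep '{"slide":[[0,0,0.04],[0,0,0],[0,0,0]],"spin":[0,0,0]}' | egrep "ee_pos|contact"
python3 -c "
from h import *
print(arm.get_state()['contact_force'])"
```

```text
ee_pos: [0.563, -0.0042, 0.1684]
contact_force: [-2.5, 0.2, 2.5]
[-2.48768419  0.21899861  2.52819051]
```

Seated. Release and retreat straight up.

```bash

python3 -m creep '{"slide":[[0,0,0],[0,0,0]],"spin":[0,0]}' 0 20 | egrep "ee_pos|contact"
python3 -m creep '{"slide":[[0,0,0],[0,0,0],[0,0,0],[0,0,0],[0,0,0]],"spin":[0,0,0,0,0]}' 0.6 | egrep "width|contact"
python3 -m creep '{"slide":[[0,0,0],[0,0,0],[0,0,0],[0,0,0]],"spin":[0,0,0,0]}' 1 | egrep "width|contact"
python3 -m creep '{"slide":[[0,0,-0.7],[0,0,-1],[0,0,-1],[0,0,-1],[0,0,-1]],"spin":[0,0,0,0,0]}' | egrep "ee_pos|contact"
python3 -m creep '{"slide":[[0,1,0],[0,1,0],[0,1,0],[0,1,0],[0,1,0]],"spin":[0,0,0,0,0]}' | egrep "ee_pos|contact"
python3 -m creep '{"slide":[[0,1,0],[0,1,0],[0,1,0],[0,1,0],[0,1,0]],"spin":[0,0,0,0,0]}' | egrep "ee_pos|contact"
python3 -c "
from h import *
snap('top','pics/top10.png'); snap('side','pics/side10.png')
crop('pics/top10.png',215,160,345,260,5,'pics/a.png');crop('pics/side10.png',220,130,340,270,5,'pics/b.png')
a,b=cv2.imread('pics/a.png'),cv2.imread('pics/b.png'); a=cv2.copyMakeBorder(a,0,200,0,0,0)
cv2.imwrite('pics/c14.png',cv2.resize(np.hstack([a,b]),None,fx=.63,fy=.63))"
```

```text
ee_pos: [0.5631, -0.0042, 0.1684]
contact_force: [-2.7, 0.3, 5.9]
contact_force: [1.0, 0.4, 0.1]
width: 0.606
contact_force: [-0.4, 0.1, 0.3]
width: 1.003
ee_pos: [0.563, -0.004, 0.2874]
contact_force: [-0.6, 0.6, -0.5]
ee_pos: [0.5745, -0.1294, 0.2866]
contact_force: [1.5, 0.6, 0.8]
ee_pos: [0.5857, -0.2549, 0.285]
contact_force: [-0.4, 0.3, 1.2]
```

View pics/c14.png

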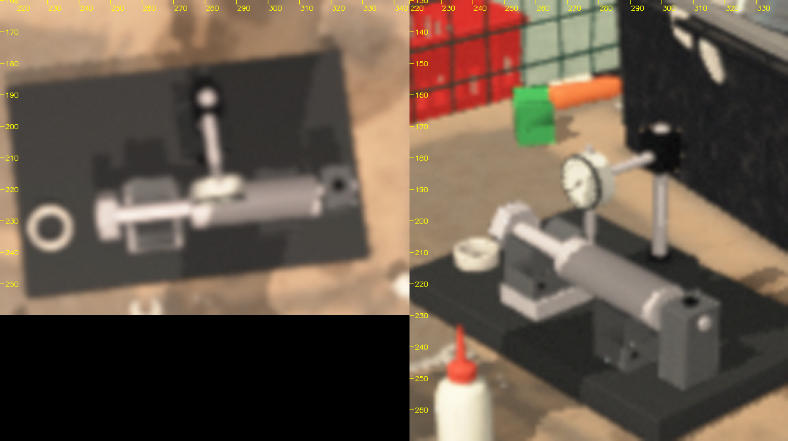

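The indicator stands square behind the spindle, post at (281,191) in the top view and dial over the spindle at (284,219). The plunger is on the spindle between the blocks. The spindle is seated, and the ring is unmoved at (231,232).

```bash
python3 -c "
from plant import arm
print(arm.hand_in())"
```

```text
the job is handed in; nothing more can be done
None
```

The spindle is set up in both vee blocks with its plain end at the stop, the indicator stands behind it with its plunger on the spindle top, and the job was handed in at about 63 s; the final pictures looked right, but no verdict came back.

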